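# Slide the plate off the sloping stand and file it in the rack

### The job

Slide the flat aluminium plate along the ledge of the sloping stand towards the robot until its end sticks well out past the stand's near end while still lying on the stand, grip it by the part that sticks out and lift it off. Stand it on its long edge in the slot of the rack, right down on the rack's base and with its end against the stop at the far end of the slot, then let go. Do not drop the plate on the bench, and leave the tape roll, the angle clip and the mallet where they are.

Things in the scene. Friction and masses are not known exactly. Their poses are not given: they have to be found in the camera images.
- plate_center (a point): Centre of the bare aluminium plate, 100 x 140 x 5 mm, 160 g, with two rows of small dark pilot holes. x: along the 100 mm side (at the start up the slope), y: along the 140 mm side (away from the robot), z: face normal (out of the board). It starts flat on the board, lower long edge on the ledge, and slides along it easily; at 100 mm it is too wide to span, and the board covers its back.
- stand: Fixed plywood stand, its board sloping 48 degrees from level. Origin: centre of its underside, on the bench. +y: along the ledge, away from the robot; -x: front, where the slope comes down. Board y = -95 to +95 mm, 10 mm thick; base y = -75 to +75. Past y = -95 mm there is free space on both sides of an overhanging plate. The plate's centre starts at y = -10 to +20; at y = -72 it overhangs 47 mm and lies safely.
- stand_corner (a point): Middle of the line where the stand's board face meets its ledge, 45 mm above the bench, 35 mm to the front of the stand's origin; axes as the stand's. The board rises 112 mm up the slope from here, 12 mm higher than the plate, and the ledge stands 12 mm out of its face.
- rack: Fixed filing rack: plywood base 135 x 80 x 12 mm, two steel rails with a straight slot between, 10 mm wide, along x. Origin: centre of its underside, on the bench; +x: along the slot away from the robot. Rails x = -45 to +55 mm, upright to z = 45, then flared to a mouth about 30 mm wide at z = 61. The stop, a steel block, has its face at x = +55 mm and its top at z = 65.
- slot (a point): Middle of the rack's slot floor (top of its base, 12 mm above the bench), straight above the rack's origin; axes as the rack's. When the plate is home its centre is 50 mm above this point and 15 mm nearer the robot (x = -15 mm), and its near end stands 40 mm out of the rails.
- masking_tape: Bystander: roll of masking tape lying flat, 104 mm across, 24 mm high; origin at the centre of its underside. Leave it.
- angle_clip: Bystander: small drilled aluminium angle clip, 75 x 25 x 20 mm; origin at the centre of its underside. Leave it.
- mallet: Bystander: rubber mallet lying on the bench, 91 x 211 x 55 mm; origin at the centre of its underside. Leave it.

How it is judged (in metres and radians):
On the way, in this order (a step that is already met when the one before it is completed fails the run):
1. the plate lies on the sloping stand with its near end at least 30 mm out past the board's end (y of plate_center in the frame of stand below -0.055 m and z of plate_center in the frame of stand between 0.074 and 0.094 m and angle between the z axis of plate_center and the z axis of stand, either way round between 0.7 and 0.97 rad), for 0.1 s.
2. the plate is lifted clear of the stand (height (world z) of plate_center above 0.11 m and contact force between plate and stand below 0.05 N and contact force between plate and the fingers above 0.5 N), for 0.1 s.
At the end, for the whole second after the job is handed in: The plate stands upright on its 140 mm edge in the rack's slot (leaning less than 14 degrees, in line with the slot within 6 degrees), its bottom edge on the base (centre within 5 mm of its home height), its far end within 6 mm of the stop, released and at rest (x of plate_center in the frame of rack between -0.021 and -0.01 m and y of plate_center in the frame of rack between -0.012 and 0.012 m and z of plate_center in the frame of rack between 0.057 and 0.068 m and angle between plate_center's own z axis and vertical between 1.32 and 1.82 rad and angle between the y axis of plate_center and the x axis of rack, either way round below 0.1 rad and contact force between plate and the fingers below 0.05 N); the robot touches nothing.
It fails at once if the plate dropped on the bench (height (world z) of plate_center below 0.04 m).
It fails at once if the tape roll moved more than 25 mm (distance of masking_tape from where it was at the start of the episode above 0.025 m).
It fails at once if the angle clip moved more than 25 mm (distance of angle_clip from where it was at the start of the episode above 0.025 m).
It fails at once if the mallet moved more than 25 mm (distance of mallet from where it was at the start of the episode above 0.025 m).
It also fails if it takes over 69 s, if anything falls off the work surface, if the arm or the gripper's body presses on something with over 40 N, if the wrist force passes 120 N, or if a joint passes its speed limit or range.

### The arm

A 6-joint arm with a two-finger parallel gripper is mounted at the origin on the work surface; the furniture and walls round the work are solid. World frame = base frame: x ahead of the robot, y to its left, z up, the work surface at z = 0. Lengths are in m, angles in degrees, forces in N, time in s.
With the tool pointing down it reaches from about 0.375 to 0.9 m from the base axis. Payload 3.1 kg.
Tool frame: the origin (TCP) lies on the centre line of the jaws, within the pads' length; the fingertips stand 25 mm ahead of it and the grasp point (between the pads) lies 6 mm ahead of it; z points along the fingers, y is the direction in which the jaws open and shut (so a half turn about z gives the same grasp; the last joint's range is limited). The gripper opens to 85 mm and grips with 20 to 120 N. Pads are 22 mm wide; open, the fingers measure 114 mm over their backs; the gripper's body (76 mm by 85 mm) begins 54 mm behind the grasp point. The pads swing forward as they close: fully open they stand 13 mm farther back than shut.
Start: joints at [67.122, 30.224, 82.088, -0, 67.689, -10.227], TCP at [0.137, 0.61, 0.256] pointing down, gripper open.
Joint ranges: [-176.69, 176.69], [-43.24, 126.21], [12.49, 139.97], [-82, 262], [0, 151.66], [-163.58, 163.58]. Speed limits (degrees/s): [159.86, 159.86, 180, 180, 180, 180].

### API

Orientations are given as [roll, pitch, yaw] about the fixed x, y, z axes, in that order (R = Rz(yaw) Ry(pitch) Rx(roll)).
In Python, from plant import state, get_image, calibration, workorder, models gives the robot as it stands.
- The arm moves only by the tool move_arm, never from a script. Its argument "rows" is a list of rows, each a list of 7 numbers: the shift along the tool's x, y, z in units of 30 mm (1.0 is 30 mm), then the turn, a rotation vector about the tool's x, y, z in units of 6 degrees (1.0 is 6 degrees), then the opening in per cent of the stroke, from 0 (shut) to 100 (fully open). A call has 1 to 8 rows; each row shifts and turns the commanded pose from where the row before left it, along the tool's axes as they then stand; what a row does not reach is not made up. A row lasts 1/12 s, in which the tool goes at most 41.7 mm and 7.16 degrees, less where a joint would pass 70% of its speed; a pose out of reach is approached as far as the arm can. A call is refused whole if a number of a shift passes 1 or a number of a turn 1, either way. A call with a gripper value outside its range is refused whole. The fingers move at their own pace and stop on an object; "force" is the grip in N (left out, the last holds). Time passes only in rows, so rows that do not move let the fingers close. It gives the time, the measured TCP pose, the force and the opening at its end, in the units of the state.
- state(): the state, without advancing time (a new reading comes with each control period).
- get_image(name): name is "scene" or "top" or "wrist"; returns the picture (480x640x3 uint8, red, green, blue); there is no depth.
- calibration(name): a dict with "intrinsics" (3x3 intrinsics, pixels), "R" (3x3) and "t" (3): a world point X has camera coordinates R X + t. Camera axes: x right, y down, z forward; pixel columns grow to the right and rows downward; lengths in m; the calibration is good to about 2 mm. The wrist camera is an equidistant fisheye: a pixel r from the principal point sees the ray r / f radians off the axis. A picture is of the moment at which its call begins: read the wrist's pose just before it. calibration takes no time and is no camera call; for the wrist camera it gives the pose at the moment of the call.
- workorder.hand_in(): hands the job in, once; it reports no verdict.
Trained networks look in the newest picture that a camera, given by its name, has taken for a name from the list of things; names that differ only in an ending like _2 or _b are one class to them, and where a whole thing is asked for, a point or a joint stands for the part that bears it (a point fixed in the world has none). Each returns a list of dicts, best first, with "confidence" (0 to 1); they miss things now and then, are a little off and sometimes report something else, mostly with a low value. They report only what shows in the picture. A call takes as long as a camera call.
- models.recognise(camera, query): "at" ([x, y, z] in m, in world coordinates, good to about 4 mm: the middle of the surface that is visible of it).
- models.cut_out(camera, query): "region" (480x640 bool, what is visible of it).
The state is a dict: "clock": time; "q": joint angles; "qvel": joint speeds; "joint_torque": joint torques, N m; "tcp_pos": TCP position; "eef_rot": TCP orientation; "ft_force": force on the tool from outside, world axes, zero at the start; "ft_torque": the same for the moment, N m; "gripper_width": finger opening in m.
Only numpy, scipy, OpenCV 4.12 (cv2) and the standard library are available. Lean on these libraries where they do the work, as an engineer would, in place of code of your own. Each camera call takes 0.05 s, during which the arm holds its last target.

## Working session

There is one attempt and no reset: what is moved stays moved. The work goes in short steps, Python scripts to look and compute and a tool call to move; the robot and the scene stay as the last step left them, time stands still between calls to the robot, and variables do not carry over. Pictures are saved under pics/ and viewed, and the job is handed in when it is done.

Besides the shell and the picture viewer there is one more tool, called after "Emit:" as a command line: name --pt "numbers of a row" for each row, then --argument value for the rest. move_arm: Moves the arm, as the interface text tells. Its arguments: {"type":"object","properties":{"rows":{"type":"array","items":{"type":"array","items":{"type":"number"}}},"force":{"type":"number"}},"required":["rows"]}

```bash
ls; mkdir -p pics; cat > h.py <<'E'
import numpy as np,cv2
from plant import state,get_image,calibration,workorder,models
def snap(c,n):
    im=get_image(c); cv2.imwrite(f'pics/{n}.png',cv2.cvtColor(im,cv2.COLOR_RGB2BGR)); return im
E
python3 - <<'E'
from h import *
print(state())
for c in ['scene','top','wrist']:
    snap(c,c+'0'); k=calibration(c); print(c,k)
for q in ['plate_center','stand','stand_corner','rack','slot','masking_tape','angle_clip','mallet']:
    for c in ['scene','top']:
        r=models.recognise(c,q); print(q,c,[(np.round(d['at'],4).tolist(),round(d['confidence'],2)) for d in r[:3]])
E
```

```text
pics
{'clock': 0.0, 'q': array([ 6.71210466e+01,  3.02785838e+01,  8.21566665e+01, -8.33244807e-04,
        6.76894927e+01, -1.02267423e+01]), 'qvel': array([-0.02002197,  0.00052237,  0.02083957,  0.03795709,  0.03615468,
        0.00198662]), 'joint_torque': array([-1.49145293e-03, -4.42347014e+01, -1.78027618e+01, -2.73668211e-04,
        8.36202671e-03,  1.50604120e-05]), 'tcp_pos': array([0.13660137, 0.60920744, 0.25533611]), 'eef_rot': array([-1.79877102e+02, -2.13894276e-02,  1.67348083e+02]), 'ft_force': array([-0.99926411,  0.53091175,  0.22269962]), 'ft_torque': array([ 0.03559248, -0.00633546,  0.00780013]), 'gripper_width': 0.08535101198066304}
scene {'intrinsics': array([[523.41318612,   0.        , 317.82099558],
       [  0.        , 523.41318612, 247.78442574],
       [  0.        ,   0.        ,   1.        ]]), 'R': array([[ 0.90382415, -0.42743718,  0.01998402],
       [-0.16134788, -0.38368393, -0.90925987],
       [ 0.39631902,  0.81858665, -0.41574888]]), 't': array([-0.42393666,  0.21216943,  0.95371184])}
top {'intrinsics': array([[613.3848347 ,   0.        , 
[... 790 characters left out ...]
5384, 0.1328, 0.0634], 0.88)]
stand top [([0.5428, 0.1551, 0.0708], 0.78)]
stand_corner scene [([0.5432, 0.1379, 0.0603], 0.96)]
stand_corner top [([0.5415, 0.1541, 0.0671], 0.91), ([0.5639, -0.1891, 0.016], 0.22)]
rack scene [([0.5645, -0.2094, 0.0244], 0.74)]
rack top [([0.5637, -0.1885, 0.013], 0.91)]
slot scene [([0.5667, -0.2064, 0.0286], 0.67)]
slot top [([0.5712, -0.1871, 0.0143], 0.87)]
masking_tape scene [([0.6646, -0.0089, 0.0168], 0.71)]
masking_tape top [([0.6675, -0.0012, 0.0234], 0.61)]
angle_clip scene [([0.4108, -0.002, 0.0022], 0.74)]
angle_clip top [([0.4123, 0.0027, -0.001], 0.5)]
mallet scene [([0.6109, 0.4697, 0.0259], 0.72)]
mallet top [([0.6234, 0.4766, 0.0418], 0.71)]
```

View pics/scene0.png

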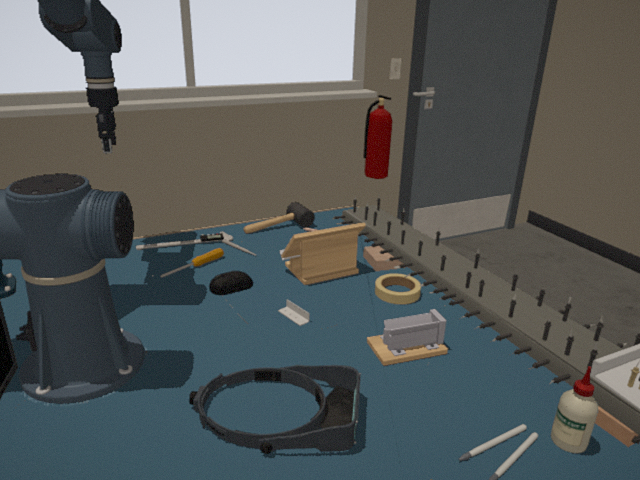

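View pics/top0.png

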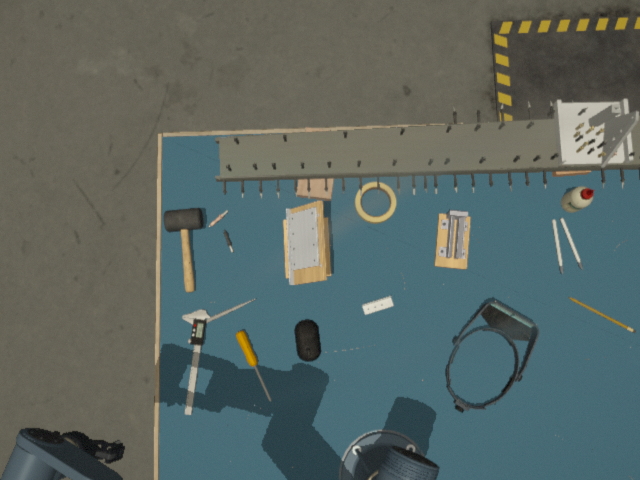

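View pics/wrist0.png

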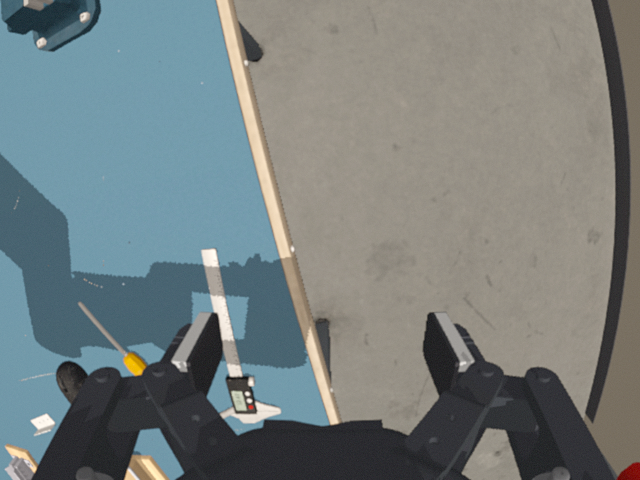

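```bash
python3 - <<'E'
import cv2
a=cv2.imread('pics/top0.png')
cv2.imwrite('pics/c1.png',cv2.resize(a[185:305,270:350],None,fx=5,fy=5,interpolation=cv2.INTER_CUBIC))
cv2.imwrite('pics/c2.png',cv2.resize(a[195:285,415:495],None,fx=6,fy=6,interpolation=cv2.INTER_CUBIC))
E
```

```text
(no output)
```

View pics/c1.png

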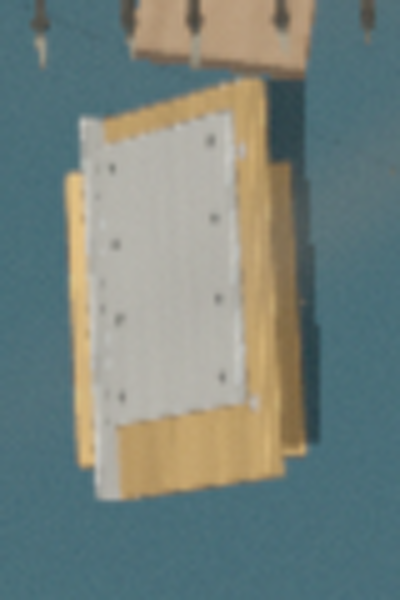

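View pics/c2.png

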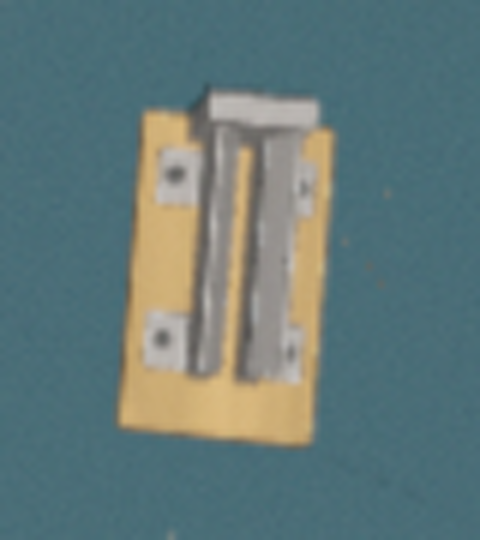

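```bash
cat > fit.py <<'E'
from h import *
from scipy.optimize import least_squares
def P(c,X,k=None):
    k=k or calibration(c); X=np.atleast_2d(X); Y=X@k['R'].T+k['t']
    K=k['intrinsics']
    if c=='wrist':
        r=np.hypot(Y[:,0],Y[:,1]); th=np.arctan2(r,Y[:,2]); s=th/r*K[0,0]
        return np.c_[Y[:,0]*s+K[0,2],Y[:,1]*s+K[1,2]]
    return np.c_[Y[:,0]/Y[:,2]*K[0,0]+K[0,2],Y[:,1]/Y[:,2]*K[1,1]+K[1,2]]
def W(p,L):
    L=np.atleast_2d(L); c,s=np.cos(p[2]),np.sin(p[2])
    return np.c_[p[0]+c*L[:,0]-s*L[:,1],p[1]+s*L[:,0]+c*L[:,1],L[:,2]]
def fit(p0,obs): # obs list of (cam,k,local Nx3,pix Nx2)
    f=lambda p:np.concatenate([(P(c,W(p,L),k)-px).ravel() for c,k,L,px in obs])
    r=least_squares(f,p0,loss='soft_l1'); return r.x,f(r.x).reshape(-1,2)
s48,c48=np.sin(np.radians(48)),np.cos(np.radians(48))
def board(u,y,n): # up slope, along, out of face -> stand frame
    return np.array([-.035+u*c48-n*s48,y,.045+u*s48+n*c48])
E
python3 - <<'E'
from fit import *
k=calibration('top'); print('cam',-k['R'].T@k['t'])
cr=lambda a,o,f:(np.array(a)+.5)/f-.5+np.array(o)
L=[board(0,-.095,0),board(.112,-.095,-.01),board(.112,.095,-.01),board(-.002,.095,.012),board(-.002,-.095,.012)]
px=cr([(119,497),(284,472),(267,80),(82,118),(97,498)],(270,185),5)
p,r=fit([.55,.15,-1.57],[('top',k,np.array(L),px)]); print('stand',p[:2],np.degrees(p[2]),r)
# plate corners on its face n=.005
pc=cr([(230,113),(243,405),(118,425)],(270,185),5)
print('plate top edge far/near pix',pc)
for y0 in(0,.01,.02):
  print(y0,P('top',W(p,[board(.1,y0+.07,.005),board(.1,y0-.07,.005),board(0.0,y0-.07,.005)]),k))
L=[(.0675,.04,.012),(.0675,-.04,.012),(-.0675,.04,.012),(-.0675,-.04,.012)]
px=cr([(140,108),(335,130),(118,430),(312,445)],(415,195),6)
p,r=fit([.57,-.19,0],[('top',k,np.array(L),px)]); print('rack',p[:2],np.degrees(p[2]),r)
E
```

```text
cam [0.34716195 0.11147335 1.54981827]
stand [0.56591154 0.17451838] -88.85397066147402 [[ 0.00583802  0.06766747]
 [ 0.07728069  0.79192445]
 [-0.26857445 -0.45123214]
 [ 0.12797435 -0.16062662]
 [ 0.05433416 -0.14938998]]
plate top edge far/near pix [[315.6 207.2]
 [318.2 265.6]
 [293.2 269.6]]
0 [[315.12746332 210.76813594]
 [317.77930669 269.48420556]
 [291.41007339 273.89673087]]
0.01 [[314.94075523 206.63411911]
 [317.58750948 265.23750742]
 [291.25200732 269.85654814]]
0.02 [[314.75440287 202.50797879]
 [317.39608264 260.99900985]
 [291.09423137 265.8237807 ]]
rack [ 0.57131902 -0.1934551 ] -7.1255174317255054 [[ 0.41604261  0.57711294]
 [-0.43220612 -0.16938458]
 [ 0.16562062 -0.46339353]
 [-0.14999133  0.0999122 ]]
```

```bash
cat > mv.py <<'E'
from h import *
from scipy.spatial.transform import Rotation as Ro
def cur():
    s=state(); return np.array(s['tcp_pos']),Ro.from_euler('xyz',s['eef_rot'],degrees=True),s
def shift(target,R=None):
    p,r,s=cur(); d=(R or r).inv().apply(np.array(target)-p)/.03
    print('shift units',np.round(d,3),'rows>=',int(np.ceil(np.abs(d).max()))); return d
def turn(Rt):
    p,r,s=cur(); v=(r.inv()*Rt).as_rotvec(degrees=True)/6
    print('turn units',np.round(v,3)); return v
def tool(yaw,tilt): # tool x heading yaw(deg), tilt about own -x
    R=Ro.from_euler('z',yaw,degrees=True)*Ro.from_euler('x',180,degrees=True)
    return R*Ro.from_rotvec([-tilt,0,0],degrees=True)
E
python3 - <<'E'
from mv import *
k=calibration('wrist'); c=-k['R'].T@k['t']; p,r,s=cur()
print('cam in tool',r.inv().apply(c-p), 'axis',r.inv().apply(k['R'][2]))
R=tool(181.15,0); turn(R); shift([.52,.16,.33],R)
E
```

```text
cam in tool [ 8.20156071e-02  4.22235891e-05 -1.18090052e-01] axis [-3.20734109e-01 -3.93643015e-04  9.47169191e-01]
turn units [ 0.   0.  -2.3]
shift units [-12.469 -15.248  -2.456] rows>= 16
```

Emit:
move_arm --pt "0 0 -0.2 0 0 -0.8 100" --pt "0 0 -0.2 0 0 -0.8 100" --pt "0 0 -0.2 0 0 -0.7 100" --pt "-0.7 -0.85 -0.2 0 0 0 100" --pt "-0.7 -0.85 -0.2 0 0 0 100" --pt "-0.7 -0.85 -0.2 0 0 0 100" --pt "-0.7 -0.85 -0.2 0 0 0 100" --pt "-0.7 -0.85 -0.2 0 0 0 100"

```text
clock: 1.62
tcp_pos: [0.245, 0.4833, 0.3047]
eef_rot: [180.0, 0.0, -178.8]
ft_force: [0.6, 0.2, 0.6]
gripper_width: 0.0855
```

Emit:
move_arm --pt "-0.7 -0.85 -0.2 0 0 0 100" --pt "-0.7 -0.85 -0.2 0 0 0 100" --pt "-0.7 -0.85 -0.2 0 0 0 100" --pt "-0.7 -0.85 0 0 0 0 100" --pt "-0.7 -0.85 0 0 0 0 100" --pt "-0.7 -0.85 0 0 0 0 100" --pt "-0.7 -0.85 0 0 0 0 0" --pt "-0.7 -0.85 0 0 0 0 0"

```text
clock: 2.28
tcp_pos: [0.4173, 0.2825, 0.3226]
eef_rot: [180.0, 0.0, -178.9]
ft_force: [1.1, -1.4, 0.1]
gripper_width: 0.0638
```

Emit:
move_arm --pt "-0.7 -0.85 0 0 0 0 0" --pt "-0.7 -0.85 0 0 0 0 0" --pt "-0.7 -0.85 0 0 0 0 0" --pt "-0.7 -0.85 0 0 0 0 0" --pt "-0.7 -0.85 0 0 0 0 0" --pt "0 0 0 0 0 0 0"

```text
clock: 2.78
tcp_pos: [0.5285, 0.1541, 0.3225]
eef_rot: [-179.9, 0.3, -179.1]
ft_force: [1.0, 0.6, 0.8]
gripper_width: 0.0001
```

```bash
python3 - <<'E'
from fit import *
s=state();print(s['tcp_pos'],s['eef_rot'],s['gripper_width'],s['ft_force'])
snap('wrist','w1'); import json
k=calibration('wrist'); json.dump({a:np.array(b).tolist() for a,b in k.items()},open('k1.json','w'))
E
```

```text
[0.52850025 0.15409901 0.32251998] [-179.86700004    0.25788129 -179.14573555] 8.63328003236363e-05 [1.02072135 0.64512856 0.76322075]
```

View pics/w1.png

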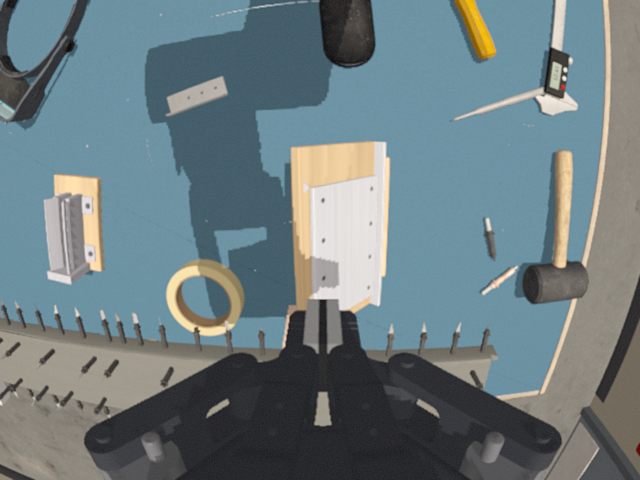

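```bash
python3 - <<'E'
import cv2
a=cv2.imread('pics/w1.png')
cv2.imwrite('pics/c3.png',cv2.resize(a[130:325,275:405],None,fx=3,fy=3,interpolation=cv2.INTER_CUBIC))
cv2.imwrite('pics/c4.png',cv2.resize(a[165:295,35:115],None,fx=4.5,fy=4.5,interpolation=cv2.INTER_CUBIC))
E
```

```text
(no output)
```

View pics/c3.png

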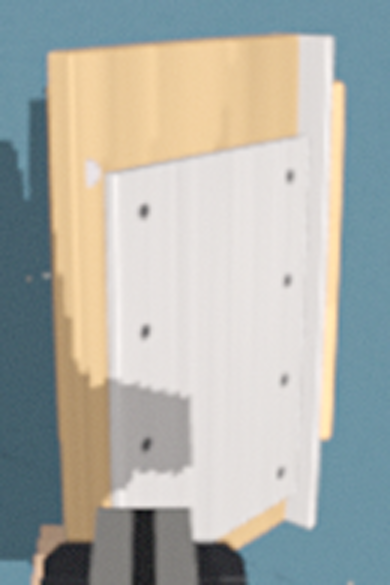

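View pics/c4.png

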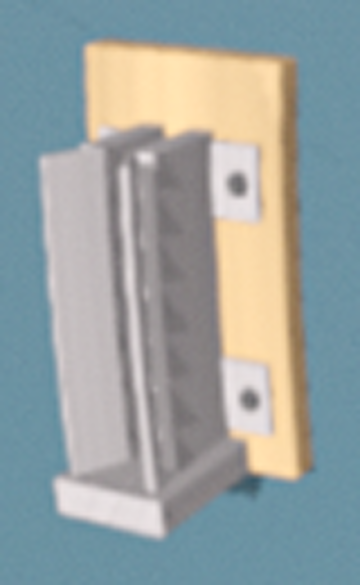

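```bash
cat > f2.py <<'E'
from fit import *
import json
kt=calibration('top'); kw={a:np.array(b) for a,b in json.load(open('k1.json')).items()}
cr=lambda a,o,f:(np.array(a)+.5)/f-.5+np.array(o)
tS=(np.array([board(0,-.095,0),board(.112,-.095,-.01),board(.112,.095,-.01),board(-.002,.095,.012),board(-.002,-.095,.012)]),cr([(119,497),(284,472),(267,80),(82,118),(97,498)],(270,185),5))
wS=(np.array([board(.112,-.095,-.01),board(.112,-.095,0),board(0,-.095,0),board(-.002,-.095,.012),board(-.002,.095,.012)]),cr([(47,52),(70,50),(300,36),(333,38),(315,527)],(275,130),3))
tR=(np.array([(.0675,.04,.012),(.0675,-.04,.012),(-.0675,.04,.012),(-.0675,-.04,.012)]),cr([(140,108),(335,130),(118,430),(312,445)],(415,195),6))
wR=(np.array([(-.0675,-.04,.012),(-.0675,.04,.012),(.0675,.04,.012)]),cr([(90,42),(282,62),(297,478)],(35,165),4.5))
E
python3 - <<'E'
from f2 import *
for n,t,w,p0 in(('stand',tS,wS,[.56,.17,-1.55]),('rack',tR,wR,[.57,-.19,-.1])):
    for nm,obs in(('top',[('top',kt,*t)]),('wrist',[('wrist',kw,*w)]),('both',[('top',kt,*t),('wrist',kw,*w)])):
        p,r=fit(p0,obs); print(n,nm,np.round(p[:2],4),np.degrees(p[2]).round(2),np.abs(r).max().round(2)); 
    print(r.round(1).tolist())
    if n=='stand':
        obs=cr([(305,137),(108,173)],(275,130),3); print(obs)
        for y0 in(.005,.01,.015): print(y0,P('wrist',W(p,[board(0,y0-.07,.005),board(.1,y0-.07,.005)]),kw).round(1).tolist())
E
```

```text
stand top [0.5659 0.1745] -88.85 0.79
stand wrist [0.5597 0.1777] -88.31 0.84
stand both [0.5602 0.1769] -88.64 3.18
[[-0.8, 2.5], [-0.7, 3.2], [-1.3, 1.9], [-0.9, 2.2], [-0.7, 2.3], [-0.2, 0.0], [0.3, 1.1], [-0.3, 0.3], [-0.8, 0.2], [-1.5, 0.6]]
[[376.33333333 175.33333333]
 [310.66666667 187.33333333]]
0.005 [[377.8, 170.2], [313.0, 181.4]]
0.01 [[377.6, 174.8], [313.1, 187.1]]
0.015 [[377.5, 179.4], [313.1, 192.7]]
rack top [ 0.5713 -0.1935] -7.13 0.58
rack wrist [ 0.5656 -0.1903] -7.94 0.69
rack both [ 0.567  -0.1916] -7.63 2.14
[[0.0, 2.1], [-0.8, 1.7], [-0.7, 1.1], [-1.0, 1.9], [-1.3, 0.8], [-0.6, 0.8], [-0.2, 1.5]]
```

```bash
cat > geo.py <<'E'
from fit import *
from mv import *
S=[.5615,.1765,np.radians(-88.6)]
sy=1.4 # heading of stand +y
def bw(u,y,n): return W(S,[board(u,y,n)])[0]
nw=W([0,0,S[2]],[board(0,0,1)-board(0,0,0)])[0]; nw=np.array([nw[0],nw[1],c48])
uw=W([0,0,S[2]],[[c48,0,s48]])[0]
def tcp_for_tip(pt,R): return np.array(pt)-R.apply([0,0,.025])
E
python3 - <<'E'
from geo import *
print(nw,uw)
R=tool(180+sy,15); turn(R)
t=tcp_for_tip(bw(.04,.100,.06),R); print(t); shift(t,R)
print('then along -n in tool axes', R.inv().apply(-nw))
snap('wrist','w2')
E
```

```text
[-0.01815665  0.74292299  0.66913061] [ 0.01634832 -0.66893086  0.74314483]
turn units [-2.503  0.023 -0.083]
[0.66033764 0.22528237 0.13902178]
shift units [-4.528  0.541  6.468] rows>= 7
then along -n in tool axes [ 2.82033764e-17 -8.91006524e-01  4.53990500e-01]
```

Emit:
move_arm --pt "-0.8 0 0 -0.8 0 0 0" --pt "-0.8 0 0 -0.8 0 0 0" --pt "-0.8 0 0 -0.9 0 0 0" --pt "-0.8 0 0.6 0 0 0 0" --pt "-0.8 0.1 0.9 0 0 0 0" --pt "-0.5 0.1 0.9 0 0 0 0" --pt "0 0.2 0.9 0 0 0 0" --pt "0 0.1 0.9 0 0 0 0"

```text
clock: 3.55
tcp_pos: [0.6578, 0.2104, 0.2033]
eef_rot: [165.0, -0.0, -178.8]
ft_force: [0.1, -0.3, 0.6]
gripper_width: -0.0001
```

```bash
python3 - <<'E'
from geo import *
R=tool(180+sy,15); turn(R)
t=tcp_for_tip(bw(.04,.100,.03),R); print(state()['tcp_pos']); shift(t,R)
snap('wrist','w3');snap('scene','s3')
E
```

```text
turn units [ 0.006  0.006 -0.028]
[0.65778121 0.21040401 0.20327312]
shift units [-0.097 -0.968  2.651] rows>= 3
```

View pics/w3.png

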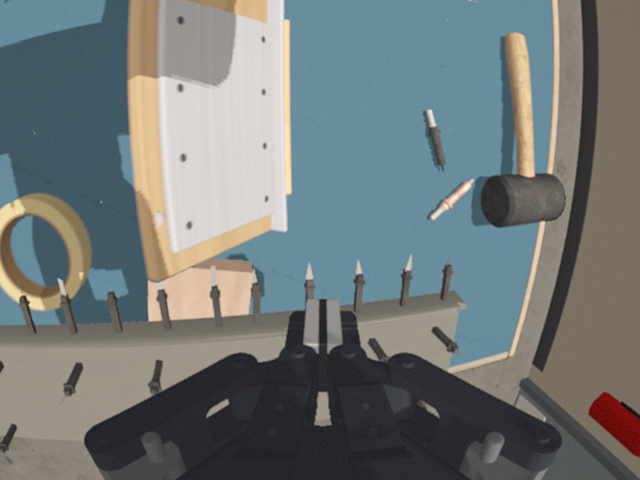

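```bash
python3 - <<'E'
from geo import *
k=calibration('top')
c=-k['R'].T@k['t']
for px in[(325,195),(360,190),(300,180)]:
  d=k['R'].T@np.linalg.solve(k['intrinsics'],[*px,1])
  for z in(.0,.05,.1): print(px,z,(c+d*(z-c[2])/d[2]).round(3))
kw=calibration('wrist'); p=S
# wrist fit using w3
L=[board(.112,.095,-.01),board(.112,.095,0)]
print(P('wrist',W(S,[board(.112,.095,-.01),board(0,.095,.012),board(.1,.08,.005),board(0,.08,.005)]),kw).round(0))
a=cv2.imread('pics/s3.png'); cv2.imwrite('pics/c5.png',cv2.resize(a[150:310,240:440],None,fx=4,fy=4))
a=cv2.imread('pics/w3.png'); cv2.imwrite('pics/c6.png',cv2.resize(a[140:300,110:310],None,fx=4,fy=4,interpolation=cv2.INTER_CUBIC))
E
```

```text
(325, 195) 0.0 [0.702 0.124 0.   ]
(325, 195) 0.05 [0.691 0.124 0.05 ]
(325, 195) 0.1 [0.679 0.124 0.1  ]
(360, 190) 0.0 [0.712 0.034 0.   ]
(360, 190) 0.05 [0.701 0.036 0.05 ]
(360, 190) 0.1 [0.689 0.039 0.1  ]
(300, 180) 0.0 [0.744 0.188 0.   ]
(300, 180) 0.05 [0.731 0.186 0.05 ]
(300, 180) 0.1 [0.718 0.183 0.1  ]
[[149. 289.]
 [287. 240.]
 [177. 261.]
 [278. 219.]]
```

View pics/c5.png

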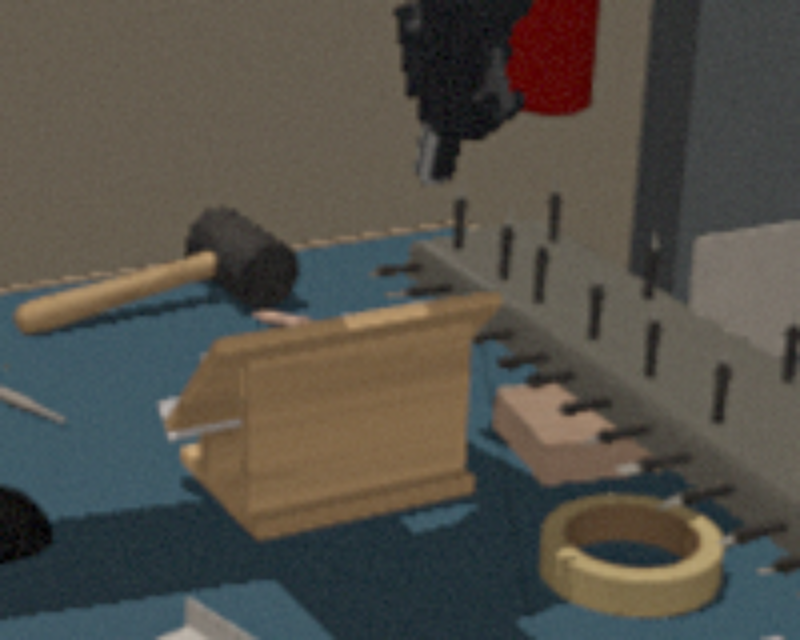

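View pics/c6.png

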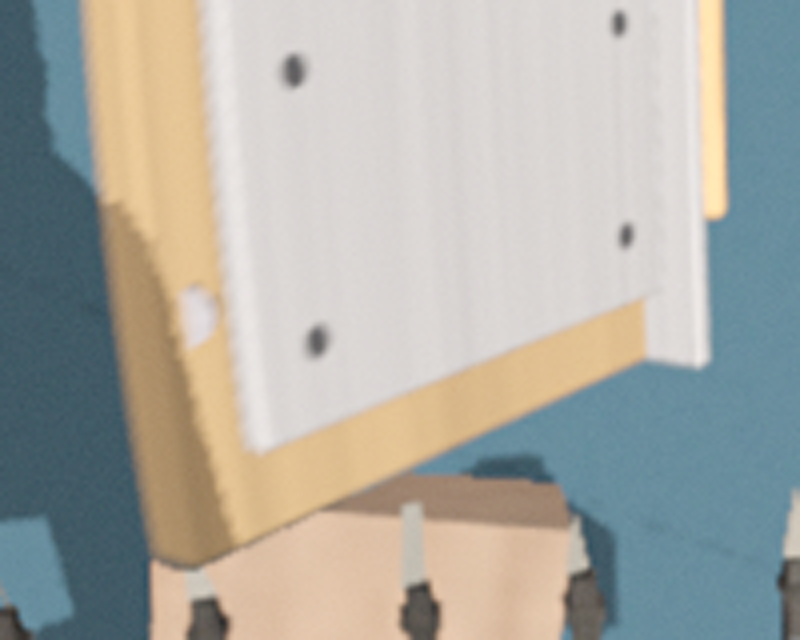

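```bash
python3 - <<'E'
from f2 import *
k3=calibration('wrist'); print(state()['tcp_pos'])
json.dump({a:np.array(b).tolist() for a,b in k3.items()},open('k3.json','w'))
L=np.array([board(.112,.095,-.01),board(.112,.095,0),board(-.002,.095,.012),board(0,.095,.0)])
px=cr([(175,563),(225,552),(703,367),(645,358)],(110,140),4)
for o in ([('wrist',k3,L,px)],[('wrist',k3,L,px),('wrist',kw,*wS)]):
  p,r=fit([.56,.17,-1.55],o); print(p[:2],np.degrees(p[2]),r.round(1).tolist())
# plate: free y and u offsets
obs=cr([(260,452),(650,297)],(110,140),4)
for y in (.006,.01,.014): print(y,P('wrist',W(p,[board(.1,y+.07,.005),board(0,y+.07,.005)]),k3).round(1).tolist(),obs.round(1).tolist())
E
```

```text
[0.65339419 0.21090921 0.19939298]
[0.55573489 0.17890913] -88.11024454681396 [[-0.7, -1.0], [-2.1, 5.4], [7.2, -0.6], [6.9, 0.5]]
[0.55704725 0.1782087 ] -87.94034458993328 [[-1.0, 1.4], [-2.5, 7.9], [6.6, 0.9], [6.3, 2.0], [0.0, -2.9], [0.6, -2.0], [-0.1, -3.0], [-0.5, -3.3], [0.8, -2.2]]
0.006 [[180.4, 246.7], [281.6, 207.2]] [[174.6, 252.6], [272.1, 213.9]]
0.01 [[181.4, 253.8], [281.9, 212.5]] [[174.6, 252.6], [272.1, 213.9]]
0.014 [[182.4, 260.8], [282.1, 217.7]] [[174.6, 252.6], [272.1, 213.9]]
```

```bash
python3 - <<'E'
from f2 import *
print(state()['tcp_pos'],np.abs(state()['qvel']).max())
k=calibration('wrist');im=snap('wrist','w4');print(state()['tcp_pos'])
json.dump({a:np.array(b).tolist() for a,b in k.items()},open('k4.json','w'))
cv2.imwrite('pics/c7.png',cv2.resize(cv2.cvtColor(im,cv2.COLOR_RGB2BGR)[140:300,110:310],None,fx=4,fy=4,interpolation=cv2.INTER_CUBIC))
E
```

```text
[0.65339419 0.21090921 0.19939298] 3.5297206267598624
[0.65529236 0.2100898  0.20222708]
```

View pics/c7.png

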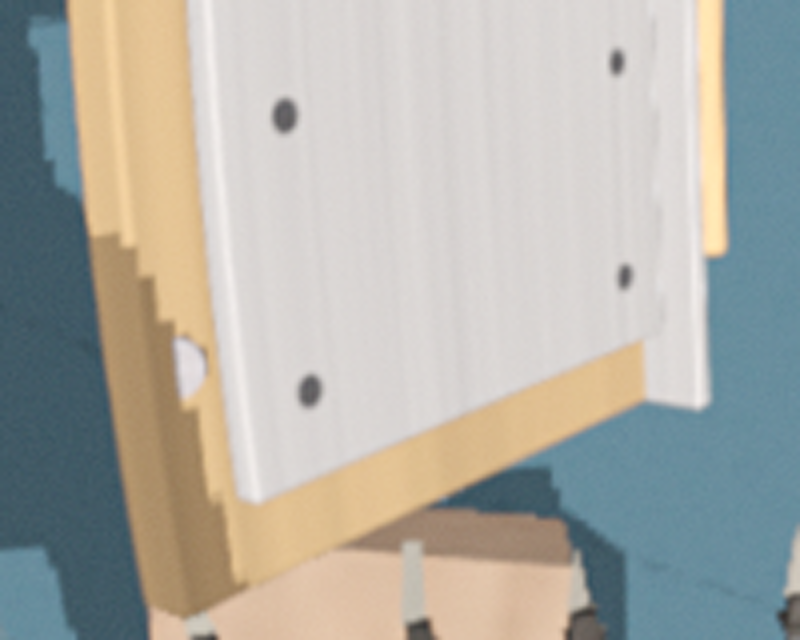

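Emit:
move_arm --pt "0 0 0 0 0 0 0" --pt "0 0 0 0 0 0 0" --pt "0 0 0 0 0 0 0" --pt "0 0 0 0 0 0 0" --pt "0 0 0 0 0 0 0" --pt "0 0 0 0 0 0 0"

```text
clock: 4.2
tcp_pos: [0.6583, 0.2079, 0.2054]
eef_rot: [165.0, 0.1, -178.9]
ft_force: [-0.6, 0.0, 0.3]
gripper_width: -0.0001
```

```bash
python3 - <<'E'
from f2 import *
print(state()['tcp_pos'],np.abs(state()['qvel']).max())
k=calibration('wrist');im=snap('wrist','w5');print(state()['tcp_pos'])
json.dump({a:np.array(b).tolist() for a,b in k.items()},open('k5.json','w'))
cv2.imwrite('pics/c8.png',cv2.resize(cv2.cvtColor(im,cv2.COLOR_RGB2BGR)[140:300,110:310],None,fx=4,fy=4,interpolation=cv2.INTER_CUBIC))
E
```

```text
[0.65831254 0.20794073 0.20539147] 0.47834912005164926
[0.65817918 0.20799622 0.20509067]
```

View pics/c8.png

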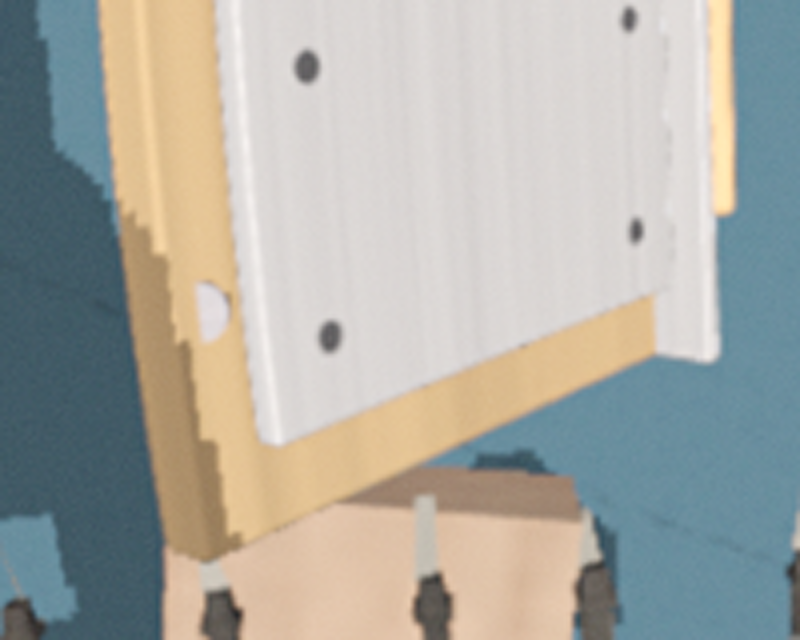

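```bash
python3 - <<'E'
from f2 import *
k5={a:np.array(b) for a,b in json.load(open('k5.json')).items()}
L=np.array([board(.112,.095,-.01),board(.112,.095,0),board(-.002,.095,.012),board(0,.095,.0)])
px=cr([(165,547),(208,562),(716,362),(655,352)],(110,140),4)
for o in ([('wrist',k5,L,px)],[('wrist',k5,L,px),('top',kt,*tS)]):
  p,r=fit([.56,.17,-1.55],o); print(p[:2],np.degrees(p[2]),r.round(1).tolist())
obs=cr([(280,445),(655,292)],(110,140),4)
for y in (.006,.01,.014): print(y,P('wrist',W(p,[board(.1,y+.07,.005),board(0,y+.07,.005)]),k5).round(1).tolist(),obs.round(1).tolist())
E
```

```text
[0.56264585 0.1752703 ] -88.99273793494429 [[-0.0, -0.0], [-0.0, -0.0], [-0.3, -0.5], [0.4, 0.6]]
[0.56283992 0.17505716] -88.9053454484992 [[-0.1, 0.4], [-0.1, 0.4], [-0.4, -0.4], [0.4, 0.8], [-0.2, 1.3], [-0.2, 2.1], [-0.4, 0.8], [-0.0, 1.0], [-0.2, 1.1]]
0.006 [[178.5, 243.0], [278.4, 205.1]] [[179.6, 250.9], [273.4, 212.6]]
0.01 [[179.4, 249.9], [278.5, 210.2]] [[179.6, 250.9], [273.4, 212.6]]
0.014 [[180.3, 256.7], [278.7, 215.3]] [[179.6, 250.9], [273.4, 212.6]]
```

```bash
sed -i 's/^S=.*/S=[.5628,.1752,np.radians(-88.93)]/; s/^sy=1.4/sy=1.07/' geo.py; python3 - <<'E'
from geo import *
R=tool(180+sy,15); turn(R)
print(state()['tcp_pos']); shift(tcp_for_tip(bw(.04,.1,.03),R),R)
E
```

```text
turn units [0.    0.005 0.011]
[0.65817918 0.20799622 0.20509067]
shift units [-0.134 -0.967  2.714] rows>= 3
```

Emit:
move_arm --pt "0 -0.1 0.3 0 0 0 0" --pt "0 -0.2 0.6 0 0 0 0" --pt "-0.1 -0.2 0.6 0 0 0 0" --pt "0 -0.2 0.6 0 0 0 0" --pt "0 -0.2 0.4 0 0 0 0" --pt "0 -0.1 0.2 0 0 0 0" --pt "0 0 0 0 0 0 0" --pt "0 0 0 0 0 0 0"

```text
clock: 4.92
tcp_pos: [0.6613, 0.2002, 0.1183]
eef_rot: [165.0, -0.0, -178.9]
ft_force: [0.3, 0.5, 0.7]
gripper_width: -0.0005
```

```bash
cat > tip.py <<'E'
from geo import *
def uyn(pw):
    d=np.array(pw)-bw(0,0,0); yw=np.cross(nw,uw); return np.array([d@uw,d@yw,d@nw])
if __name__=='__main__':
    p,r,s=cur(); 
    print('tip u,y,n',uyn(p+r.apply([0,0,.025])).round(4),'F',s['ft_force'].round(2), np.abs(s['qvel']).max().round(2))
E
python3 - <<'E'
from geo import *
print(np.cross(nw,uw))
snap('wrist','w6')
E
python3 tip.py
```

```text
[0.99982563 0.01867394 0.        ]
tip u,y,n [0.0407 0.0995 0.0296] F [0.3  0.18 0.4 ] 0.82
```

View pics/w6.png

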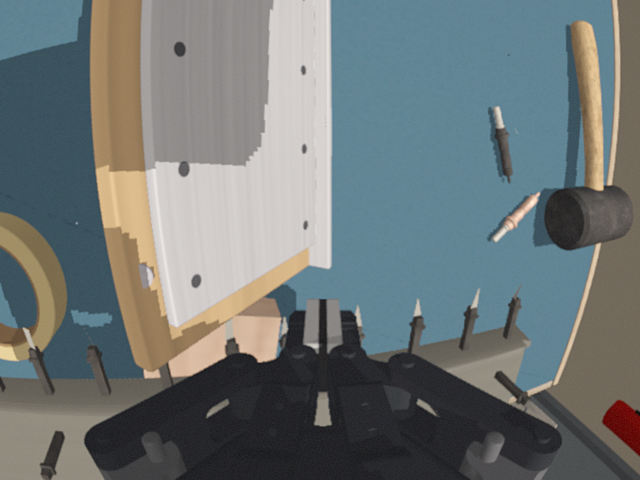

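Emit:
move_arm --pt "0 -0.12 0.06 0 0 0 0" --pt "0 -0.12 0.06 0 0 0 0" --pt "0 -0.12 0.06 0 0 0 0" --pt "0 0 0 0 0 0 0" --pt "0 0 0 0 0 0 0"

```text
clock: 5.38
tcp_pos: [0.6613, 0.191, 0.1105]
eef_rot: [165.0, -0.0, -178.9]
ft_force: [-0.7, 0.2, 0.4]
gripper_width: -0.0
```

```bash
python3 tip.py
```

```text
tip u,y,n [0.0405 0.0988 0.0168] F [-0.69  0.16  0.38] 0.41
```

Emit:
move_arm --pt "0 -0.06 0.03 0 0 0 0" --pt "0 0 0 0 0 0 0" --pt "0 -0.06 0.03 0 0 0 0" --pt "0 0 0 0 0 0 0"

```text
clock: 5.72
tcp_pos: [0.6613, 0.1881, 0.1076]
eef_rot: [165.0, -0.0, -178.9]
ft_force: [-0.5, -0.5, 0.4]
gripper_width: -0.0004
```

```bash
python3 tip.py
```

```text
tip u,y,n [0.0402 0.0987 0.0127] F [-0.53 -0.5   0.41] 0.25
```

No contact yet; continue.

Emit:
move_arm --pt "0 -0.06 0.03 0 0 0 0" --pt "0 0 0 0 0 0 0" --pt "0 -0.04 0.02 0 0 0 0" --pt "0 0 0 0 0 0 0"

```text
clock: 6.05
tcp_pos: [0.6615, 0.1859, 0.1056]
eef_rot: [165.0, 0.0, -178.9]
ft_force: [0.7, 0.4, 0.7]
gripper_width: -0.0001
```

```bash
python3 tip.py; python3 - <<'E'
from h import *
im=snap('wrist','w7'); im=snap('scene','s7')
a=cv2.imread('pics/s7.png'); cv2.imwrite('pics/c9.png',cv2.resize(a[180:300,270:390],None,fx=5,fy=5))
E
```

```text
tip u,y,n [0.0403 0.0989 0.0097] F [0.67 0.38 0.69] 0.17
```

View pics/w7.png

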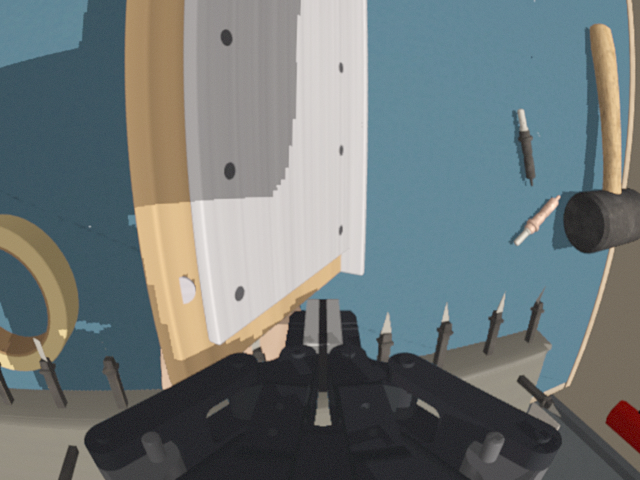

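View pics/c9.png

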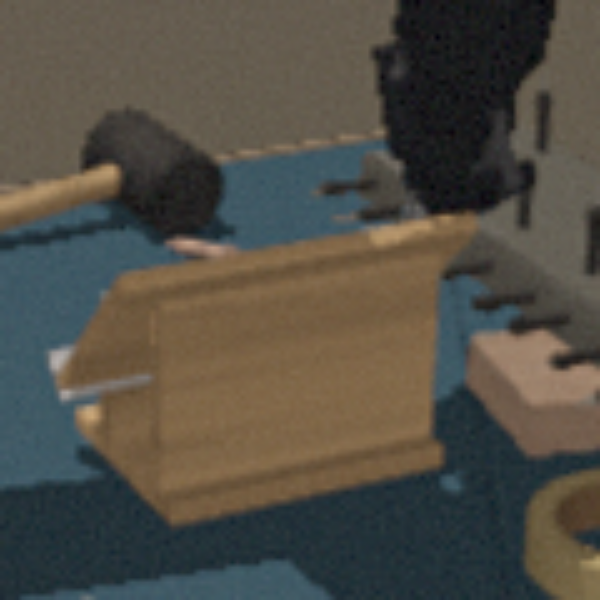

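Emit:
move_arm --pt "0 -0.06 0.03 0 0 0 0" --pt "0 0 0 0 0 0 0" --pt "0 -0.03 0.015 0 0 0 0" --pt "0 0 0 0 0 0 0" --pt "0 0 0 0 0 0 0"

```text
clock: 6.57
tcp_pos: [0.6616, 0.1856, 0.1055]
eef_rot: [164.8, 0.0, -178.9]
ft_force: [-1.7, 5.8, 6.8]
gripper_width: -0.0003
```

```bash
python3 tip.py
```

```text
tip u,y,n [0.0403 0.099  0.0096] F [-1.73  5.78  6.83] 0.17
```

Emit:
move_arm --pt "0 -0.03 0.015 0 0 0 0" --pt "0 0 0 0 0 0 0" --pt "0 0 0 0 0 0 0"

```text
clock: 6.82
tcp_pos: [0.6616, 0.1856, 0.1054]
eef_rot: [164.7, 0.1, -178.9]
ft_force: [-3.1, 7.5, 8.7]
gripper_width: 0.0
```

```bash
python3 tip.py
```

```text
tip u,y,n [0.0403 0.099  0.0096] F [-3.05  7.54  8.74] 0.12
```

Emit:
move_arm --pt "0 0.06 -0.03 0 0 0 0" --pt "0.1 0 0 0 0 0 0" --pt "0.1 0 0 0 0 0 0" --pt "0.1 0 0 0 0 0 0" --pt "0.1 0 0 0 0 0 0" --pt "0.1 0 0 0 0 0 0" --pt "0.1 0 0 0 0 0 0" --pt "0 0 0 0 0 0 0"

```text
clock: 7.48
tcp_pos: [0.6451, 0.1843, 0.1061]
eef_rot: [164.9, 0.3, -178.9]
ft_force: [0.4, 3.2, 8.6]
gripper_width: 0.0001
```

```bash
python3 tip.py; python3 - <<'E'
from h import *
im=snap('wrist','w8')
E
```

```text
tip u,y,n [0.0415 0.0826 0.0092] F [0.38 3.22 8.63] 1.06
```

View pics/w8.png

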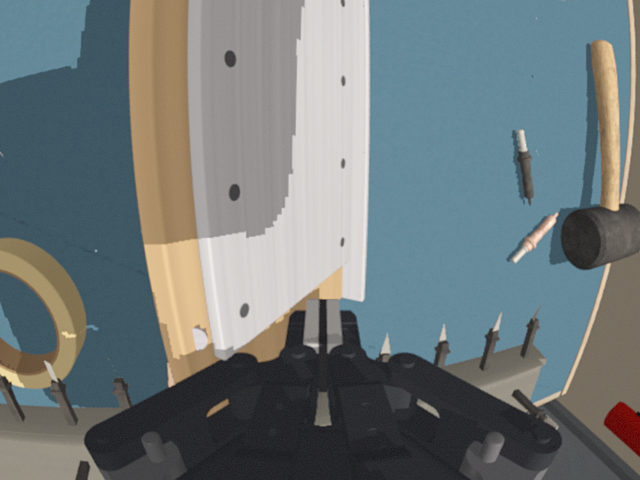

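Emit:
move_arm --pt "0.15 0.02 -0.01 0 0 0 0" --pt "0.15 0 0 0 0 0 0" --pt "0.15 0 0 0 0 0 0" --pt "0.15 0 0 0 0 0 0" --pt "0.15 0 0 0 0 0 0" --pt "0.15 0 0 0 0 0 0" --pt "0.15 0 0 0 0 0 0" --pt "0.1 0 0 0 0 0 0"

```text
clock: 8.2
tcp_pos: [0.6107, 0.1837, 0.1059]
eef_rot: [165.0, 0.3, -178.9]
ft_force: [3.9, 2.6, 5.6]
gripper_width: 0.0002
```

```bash
python3 tip.py; python3 - <<'E'
from h import *
im=snap('wrist','w9')
E
```

```text
tip u,y,n [0.0413 0.0482 0.009 ] F [3.92 2.58 5.63] 5.19
```

View pics/w9.png

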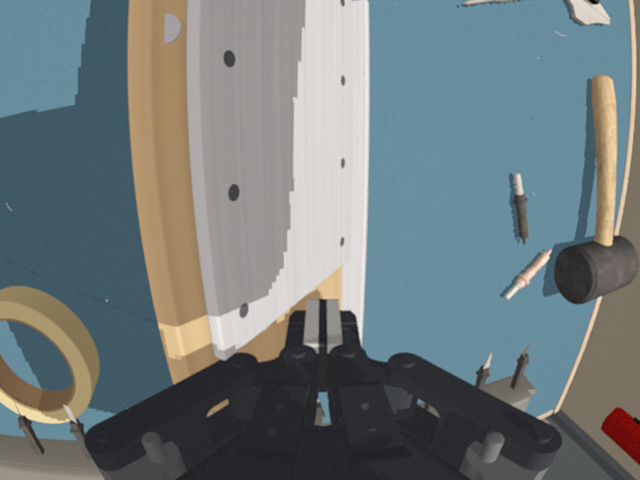

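Emit:
move_arm --pt "0.15 0 0 0 0 0 0" --pt "0.2 0 0 0 0 0 0" --pt "0.2 0 0 0 0 0 0" --pt "0.2 0 0 0 0 0 0" --pt "0.2 0 0 0 0 0 0" --pt "0.15 0 0 0 0 0 0" --pt "0.1 0 0 0 0 0 0" --pt "0 0 0 0 0 0 0"

```text
clock: 8.92
tcp_pos: [0.5735, 0.1829, 0.1057]
eef_rot: [165.0, 0.1, -178.9]
ft_force: [1.1, 2.6, 7.9]
gripper_width: 0.0
```

```bash
python3 tip.py; python3 - <<'E'
from h import *
im=snap('wrist','w10'); snap('scene','s10'); snap('top','t10')
a=cv2.imread('pics/t10.png'); cv2.imwrite('pics/c10.png',cv2.resize(a[185:305,250:370],None,fx=5,fy=5,interpolation=cv2.INTER_CUBIC))
print(models.recognise('top','plate_center'))
E
python3 tip.py
```

```text
tip u,y,n [0.0412 0.0109 0.0089] F [1.11 2.61 7.94] 1.09
[{'at': [0.5721, 0.2159, 0.051], 'confidence': 0.6}, {'at': [0.5205, 0.1987, 0.0513], 'confidence': 0.46}]
tip u,y,n [0.0411 0.0108 0.0089] F [0.97 2.32 7.71] 0.1
```

View pics/w10.png

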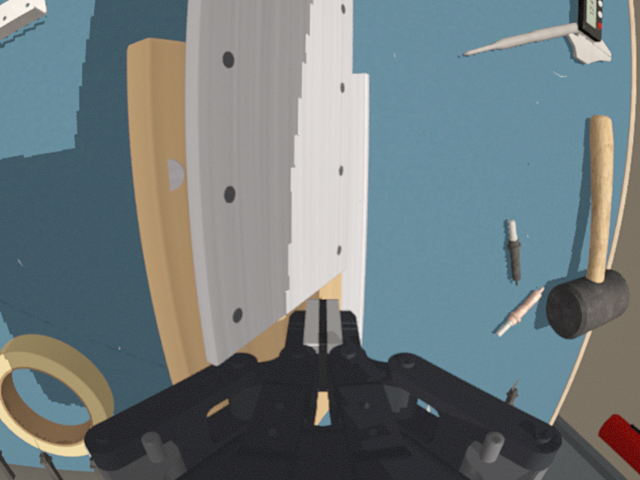

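View pics/c10.png

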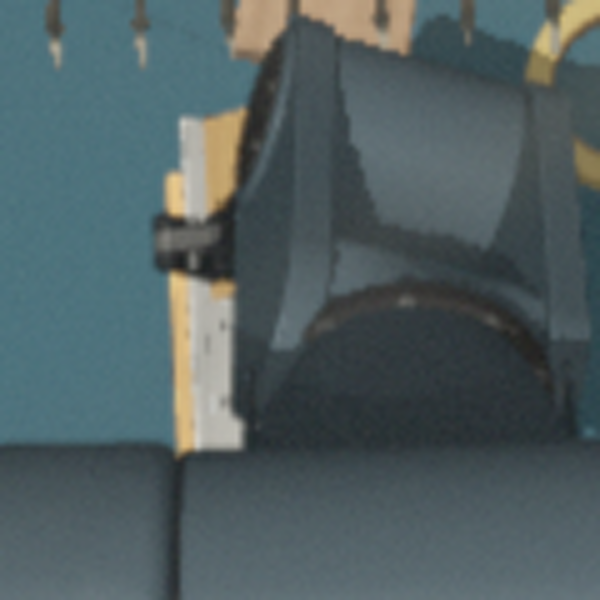

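```bash
python3 - <<'E'
from geo import *
k=calibration('wrist')
for y in(-.07,-.072,-.075): print(y,P('wrist',[bw(.1,y+.07,.005),bw(0,y+.07,.005),bw(0.0,-.095,.012),bw(.112,-.095,-.01)],k).round(0).tolist())
E
```

```text
-0.07 [[226.0, 363.0], [351.0, 261.0], [369.0, 73.0], [130.0, 43.0]]
-0.072 [[226.0, 358.0], [351.0, 257.0], [369.0, 73.0], [130.0, 43.0]]
-0.075 [[224.0, 351.0], [352.0, 252.0], [369.0, 73.0], [130.0, 43.0]]
```

Emit:
move_arm --pt "0.1 0 0 0 0 0 0" --pt "0.1 0 0 0 0 0 0" --pt "0 0 0 0 0 0 0" --pt "0 0 0 0 0 0 0" --pt "0 0 0 0 0 0 0" --pt "0 0 0 0 0 0 0"

```text
clock: 9.62
tcp_pos: [0.5679, 0.1828, 0.1057]
eef_rot: [165.0, 0.2, -178.9]
ft_force: [1.7, 0.9, 7.9]
gripper_width: -0.0001
```

```bash
python3 tip.py
```

```text
tip u,y,n [0.0413 0.0053 0.0088] F [1.7  0.91 7.9 ] 0.07
```

Emit:
move_arm --pt "-0.2 0.05 -0.05 0 0 0 0" --pt "-0.2 0.3 -0.2 0 0 0 0" --pt "0 0.4 -0.6 0 0 0 0" --pt "0 0.2 -0.9 0 0 0 0" --pt "0 0 -1 0 0 0 0" --pt "0 0 -1 0 0 0 50" --pt "0 0 -0.7 0 0 0 100" --pt "0 0 -0.3 0 0 0 100"

```text
clock: 10.28
tcp_pos: [0.5806, 0.1733, 0.2529]
eef_rot: [165.0, 0.3, -178.9]
ft_force: [0.3, -0.7, 0.1]
gripper_width: 0.0355
```

```bash
python3 - <<'E'
from geo import *
R=tool(180+sy,42); turn(R)
g=bw(.068,-.120,.0035)
for b in(.10,0):
  t=g-R.apply([0,0,.006+b]); print(t,state()['tcp_pos']); shift(t,R)
E
```

```text
turn units [-4.508  0.037  0.031]
[0.44429295 0.09414515 0.17664916] [0.58060532 0.17330196 0.25291142]
shift units [ 4.592 -3.598  0.181] rows>= 5
[0.44304342 0.16104655 0.10233467] [0.58060532 0.17330196 0.25291142]
shift units [ 4.592 -3.598  3.514] rows>= 5
```

Emit:
move_arm --pt "0.8 0 0 -0.9 0 0 100" --pt "0.9 0 0 -0.9 0 0 100" --pt "0.9 0 0 -0.9 0 0 100" --pt "0.9 0 0 -0.9 0 0 100" --pt "0.8 0 0 -0.9 0 0 100" --pt "0.2 0 0 0 0 0 100" --pt "0 0 0 0 0 0 100" --pt "0 0 0 0 0 0 100"

```text
clock: 10.95
tcp_pos: [0.4453, 0.1708, 0.2496]
eef_rot: [138.1, 0.0, -178.9]
ft_force: [1.1, -0.5, -0.1]
gripper_width: 0.0854
```

```bash
python3 - <<'E'
from geo import *
R=tool(180+sy,42); turn(R)
g=bw(.068,-.120,.0035)
for b in(.10,0):
  t=g-R.apply([0,0,.006+b]); print(t,state()['tcp_pos']); shift(t,R)
print(state()['q'])
E
```

```text
turn units [-0.016  0.     0.006]
[0.44429295 0.09414515 0.17664916] [0.44526685 0.17083243 0.24956063]
shift units [ 0.08  -3.525  0.096] rows>= 4
[0.44304342 0.16104655 0.10233467] [0.44526685 0.17083243 0.24956063]
shift units [ 0.08  -3.525  3.43 ] rows>= 4
[ -15.67323238   24.17138655  111.18461842   44.10407981   66.7748258
 -132.95997146]
```

Emit:
move_arm --pt "0 -0.4 0 0 0 0 100" --pt "0 -0.6 0 0 0 0 100" --pt "0 -0.6 0 0 0 0 100" --pt "0.1 -0.6 0 0 0 0 100" --pt "0 -0.6 0.1 0 0 0 100" --pt "0 -0.5 0 0 0 0 100" --pt "0 -0.2 0 0 0 0 100" --pt "0 0 0 0 0 0 100"

```text
clock: 11.62
tcp_pos: [0.4446, 0.0942, 0.1765]
eef_rot: [138.1, 0.1, -178.9]
ft_force: [-0.1, 0.9, 0.9]
gripper_width: 0.0854
```

Emit:
move_arm --pt "0 0 0 0 0 0 100" --pt "0 0 0 0 0 0 100" --pt "0 0 0 0 0 0 100" --pt "0 0 0 0 0 0 100"

```text
clock: 11.95
tcp_pos: [0.4428, 0.0955, 0.1777]
eef_rot: [138.0, 0.1, -178.8]
ft_force: [0.2, -0.1, 1.2]
gripper_width: 0.0854
```

```bash
python3 - <<'E'
from geo import *
R=tool(180+sy,42); turn(R)
g=bw(.068,-.120,.0035)
for b in(.10,0):
  t=g-R.apply([0,0,.006+b]); print(t,state()['tcp_pos']); shift(t,R)
print(state()['q'])
k=calibration('wrist'); snap('wrist','w11'); 
for y in(-.07,-.074): print(P('wrist',[bw(.1,y-.07,.005),bw(.1,y+.07,.005),bw(.1,y-.07,.0),bw(0,y-.07,.005),bw(0.0,-.095,.012),bw(.112,-.095,-.01),bw(.112,-.095,0)],k).round(0).tolist())
snap('scene','s11')
a=cv2.imread('pics/s11.png'); cv2.imwrite('pics/c11.png',cv2.resize(a[160:320,220:400],None,fx=4,fy=4))
E
```

```text
turn units [-0.004 -0.008  0.023]
[0.44429295 0.09414515 0.17664916] [0.44278195 0.0955113  0.17771293]
shift units [-0.05  -0.058 -0.005] rows>= 1
[0.44304342 0.16104655 0.10233467] [0.44278195 0.0955113  0.17771293]
shift units [-0.05  -0.058  3.329] rows>= 4
[ -25.05551192   32.74558077  113.49042944   42.33464392   63.00308685
 -146.04881725]
[[322.0, 241.0], [321.0, 425.0], [313.0, 241.0], [322.0, 202.0], [330.0, 255.0], [295.0, 324.0], [313.0, 324.0]]
[[322.0, 234.0], [321.0, 421.0], [313.0, 234.0], [322.0, 197.0], [330.0, 255.0], [295.0, 324.0], [313.0, 324.0]]
```

View pics/w11.png

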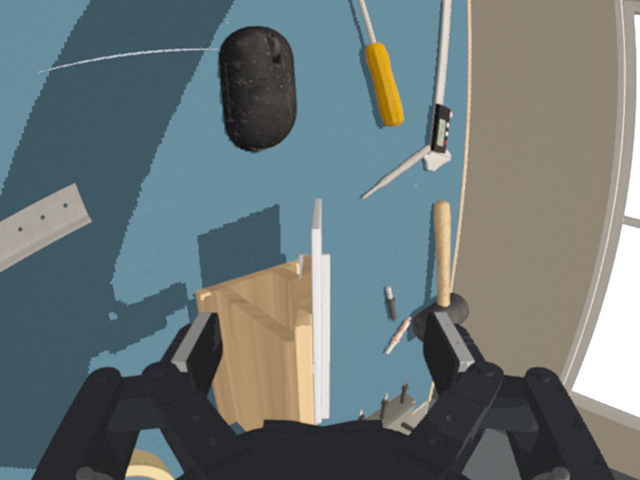

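View pics/c11.png

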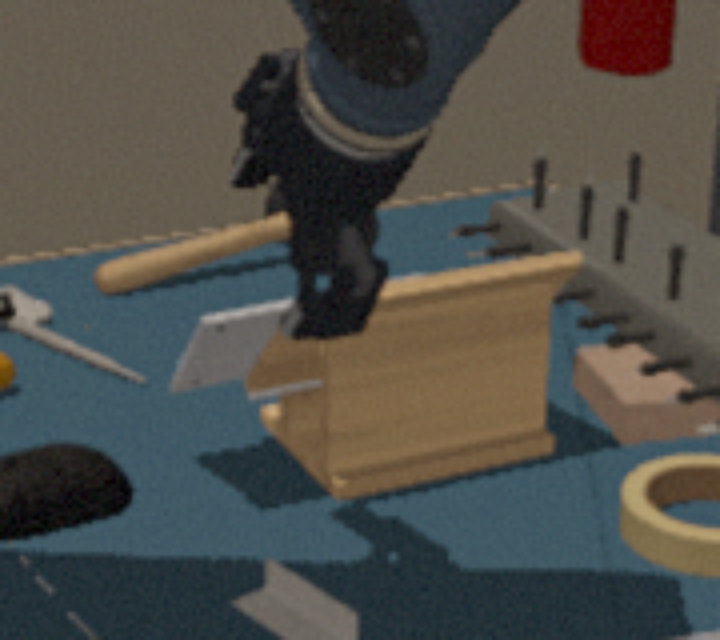

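Emit:
move_arm --pt "0 -0.05 0.4 0 0 0 100" --pt "0 0 0.6 0 0 0 100" --pt "0 0 0.6 0 0 0 100" --pt "0 0 0.6 0 0 0 100" --pt "0 0 0.5 0 0 0 100" --pt "0 0 0.4 0 0 0 100" --pt "0 0 0.2 0 0 0 100" --pt "0 0 0 0 0 0 100"

```text
clock: 12.72
tcp_pos: [0.4408, 0.1609, 0.1022]
eef_rot: [138.0, -0.1, -178.8]
ft_force: [-0.6, 1.0, 0.3]
gripper_width: 0.0856
```

```bash
python3 - <<'E'
from geo import *
snap('wrist','w12'); 
R=tool(180+sy,42); turn(R)
g=bw(.068,-.120,.0035)
t=g-R.apply([0,0,.006]); shift(t,R)
k=calibration('wrist');y=-.073;print(P('wrist',[bw(.1,y-.07,.005),bw(.1,y-.07,.0),bw(.112,-.095,-.01),bw(.112,-.095,0)],k).round(0).tolist(), state()['ft_force'])
E
```

```text
turn units [ 0.002 -0.018  0.011]
shift units [-0.061  0.01   0.019] rows>= 1
[[328.0, 338.0], [311.0, 338.0], [283.0, 468.0], [312.0, 469.0]] [ 0.14254027 -0.16779577  0.54612842]
```

View pics/w12.png

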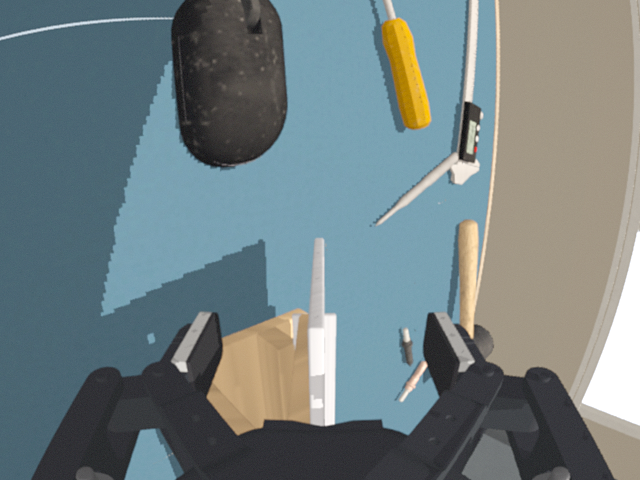

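Emit:
move_arm --force 80 --pt "0 0 0 0 0 0 40" --pt "0 0 0 0 0 0 20" --pt "0 0 0 0 0 0 10" --pt "0 0 0 0 0 0 0" --pt "0 0 0 0 0 0 0" --pt "0 0 0 0 0 0 0" --pt "0 0 0 0 0 0 0" --pt "0 0 0 0 0 0 0"

```text
clock: 13.43
tcp_pos: [0.4416, 0.1599, 0.1028]
eef_rot: [138.0, 0.0, -178.9]
ft_force: [-0.1, -2.7, 2.6]
gripper_width: 0.004
```

Emit:
move_arm --pt "0 0.05 -0.05 0 0 0 0" --pt "0 0.1 -0.1 0 0 0 0" --pt "0 0.15 -0.15 0 0 0 0" --pt "0 0.3 -0.3 0 0 0 0" --pt "0 0.3 -0.3 0 0 0 0" --pt "0 0.3 -0.3 0 0 0 0" --pt "0 0.2 -0.2 0 0 0 0" --pt "0 0 0 0 0 0 0"

```text
clock: 14.1
tcp_pos: [0.4417, 0.1634, 0.1635]
eef_rot: [138.0, 0.2, -178.8]
ft_force: [0.4, -0.1, -0.7]
gripper_width: 0.0039
```

```bash
python3 - <<'E'
from geo import *
k=calibration('wrist');snap('wrist','w13'); s=state(); print(s['gripper_width'],s['ft_force'],s['ft_torque'],s['tcp_pos'])
snap('scene','s13')
a=cv2.imread('pics/s13.png'); cv2.imwrite('pics/c13.png',cv2.resize(a[160:320,220:400],None,fx=4,fy=4))
E
```

```text
0.004004702489588761 [-0.02188426 -0.29556805 -1.57639564] [-0.46506144  0.05440643  0.00384153] [0.44155183 0.16322741 0.16268947]
```

View pics/w13.png

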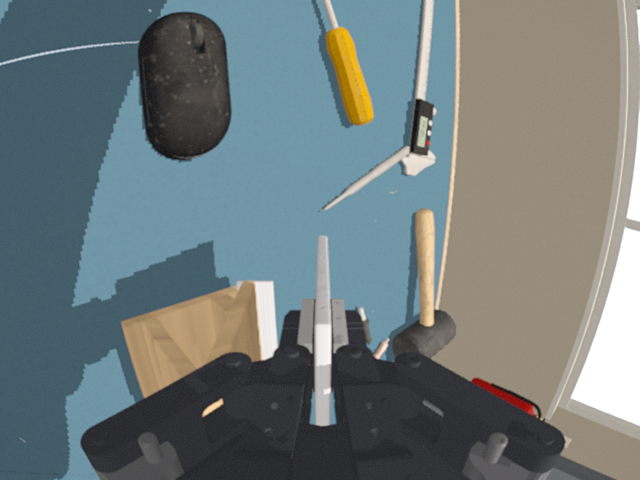

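View pics/c13.png

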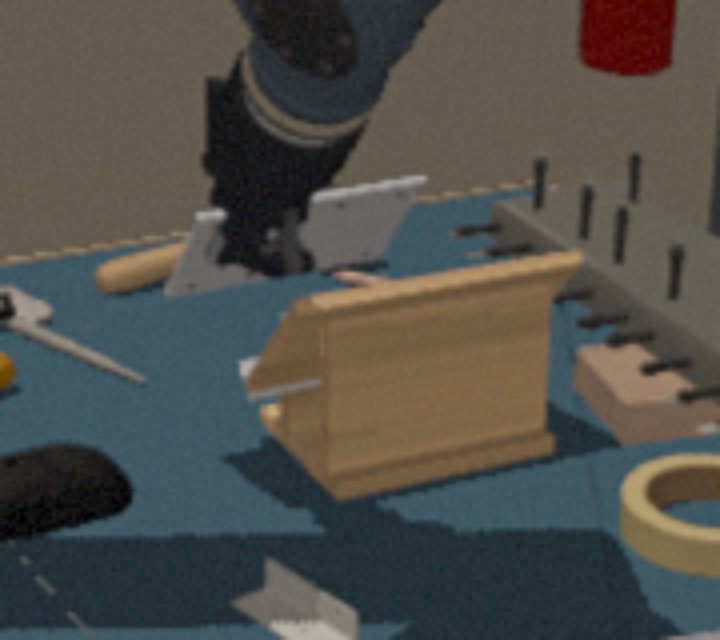

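Emit:
move_arm --pt "0 0.3 -0.3 0 0 0 0" --pt "0 0.4 -0.5 0.3 0 0 0" --pt "0 0.4 -0.5 0.6 0 0 0" --pt "0 0.3 -0.6 0.8 0 0 0" --pt "0 0.2 -0.6 0.8 0 0 0" --pt "0 0 -0.4 0.8 0 0 0" --pt "0 -0.3 0 0.8 0 0 0" --pt "0 -0.5 0 0.8 0 0 0"

```text
clock: 14.87
tcp_pos: [0.442, 0.1265, 0.2549]
eef_rot: [167.6, 0.1, -178.8]
ft_force: [-0.6, 0.1, -2.1]
gripper_width: 0.0039
```

Emit:
move_arm --pt "0 -0.6 0 0.8 0 0.2 0" --pt "0 -0.6 0 0.8 0 0.3 0" --pt "0 -0.6 0 0.5 0 0.4 0" --pt "0 -0.7 0 0 0 0.3 0" --pt "0 -0.7 0 0 0 0.2 0" --pt "0 -0.7 0 0 0 0 0" --pt "0 -0.7 0 0 0 0 0" --pt "0 -0.7 0 0 0 0 0"

```text
clock: 15.53
tcp_pos: [0.429, -0.0318, 0.2458]
eef_rot: [180.0, -0.7, 172.8]
ft_force: [0.3, -1.1, -1.5]
gripper_width: 0.004
```

```bash
cat > rk.py <<'E'
from geo import *
RK=[.568,-.193,np.radians(-7.2)]; ry=-7.2
E
python3 - <<'E'
from rk import *
R=tool(180+ry,0); turn(R); print(state()['tcp_pos'],state()['eef_rot'])
shift(W(RK,[[-.063,0,.25]])[0],R)
E
```

```text
turn units [ 0.003 -0.109 -0.001]
[ 0.42895753 -0.03184311  0.24584195] [179.98083192  -0.65233368 172.79676392]
shift units [-3.171 -4.749 -0.139] rows>= 5
```

Emit:
move_arm --pt "-0.3 -0.6 0 0 0 0 0" --pt "-0.4 -0.7 0 0 0 0 0" --pt "-0.5 -0.7 0 0 0 0 0" --pt "-0.5 -0.7 0 0 0 0 0" --pt "-0.5 -0.7 0 0 0 0 0" --pt "-0.5 -0.7 0 0 0 0 0" --pt "-0.3 -0.5 0 0 0 0 0" --pt "-0.15 -0.15 0 0 0 0 0"

```text
clock: 16.2
tcp_pos: [0.5066, -0.187, 0.2451]
eef_rot: [-180.0, -0.5, 172.7]
ft_force: [1.2, 0.1, -1.0]
gripper_width: 0.0039
```

Emit:
move_arm --pt "0 0 0 0 0 0 0" --pt "0 0 0 0 0 0 0" --pt "0 0 0 0 0 0 0" --pt "0 0 0 0 0 0 0" --pt "0 0 0 0 0 0 0" --pt "0 0 0 0 0 0 0" --pt "0 0 0 0 0 0 0" --pt "0 0 0 0 0 0 0"

```text
clock: 16.87
tcp_pos: [0.506, -0.1844, 0.2465]
eef_rot: [-179.9, -0.4, 172.8]
ft_force: [0.3, -0.7, -1.5]
gripper_width: 0.0041
```

```bash
python3 - <<'E'
from rk import *
import json
R=tool(180+ry,0); turn(R); print(state()['tcp_pos'],state()['eef_rot'])
k=calibration('wrist'); json.dump({a:np.array(b).tolist() for a,b in k.items()},open('k14.json','w'))
im=snap('wrist','w14');snap('scene','s14');snap('top','t14')
shift(W(RK,[[-.063,0,.25]])[0],R)
cv2.imwrite('pics/c14.png',cv2.resize(cv2.imread('pics/w14.png')[150:400,240:420],None,fx=3,fy=2.4))
cv2.imwrite('pics/c15.png',cv2.resize(cv2.imread('pics/s14.png')[200:380,330:480],None,fx=4,fy=3.3))
E
```

```text
turn units [-0.009 -0.072 -0.   ]
[ 0.50597537 -0.18437409  0.24647251] [-179.945046     -0.43219109  172.79843823]
shift units [ 0.016 -0.018 -0.12 ] rows>= 1
```

View pics/w14.png

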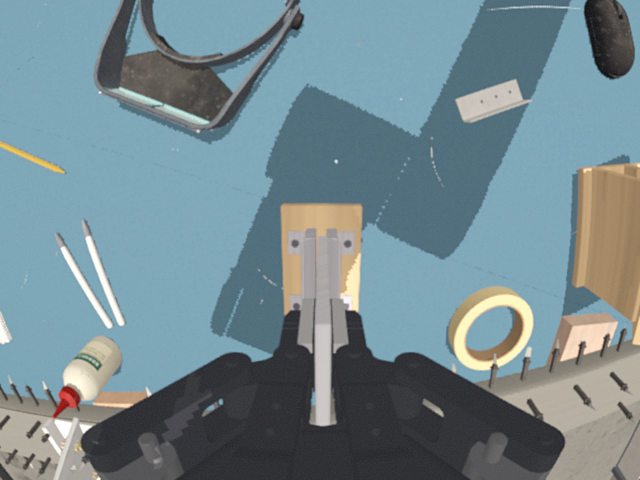

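View pics/s14.png

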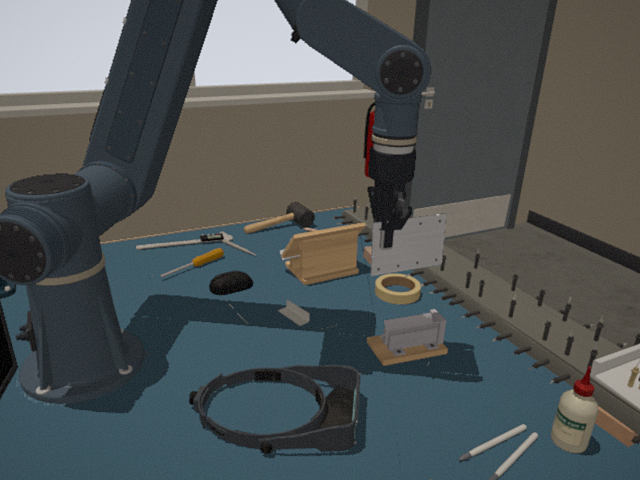

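```bash
python3 - <<'E'
import cv2
a=cv2.imread('pics/w14.png')
cv2.imwrite('pics/c16.png',cv2.resize(a[195:325,270:375],None,fx=5,fy=4.6,interpolation=cv2.INTER_CUBIC))
a=cv2.imread('pics/s14.png')
cv2.imwrite('pics/c17.png',cv2.resize(a[200:370,360:460],None,fx=5,fy=3.5,interpolation=cv2.INTER_CUBIC))
E
```

```text
(no output)
```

View pics/c16.png

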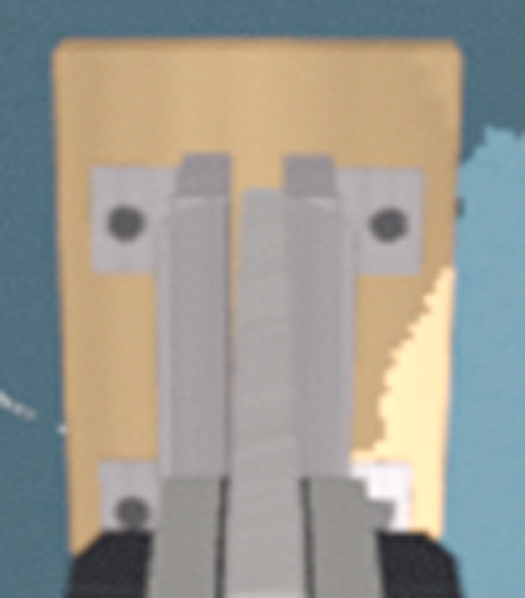

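View pics/c17.png

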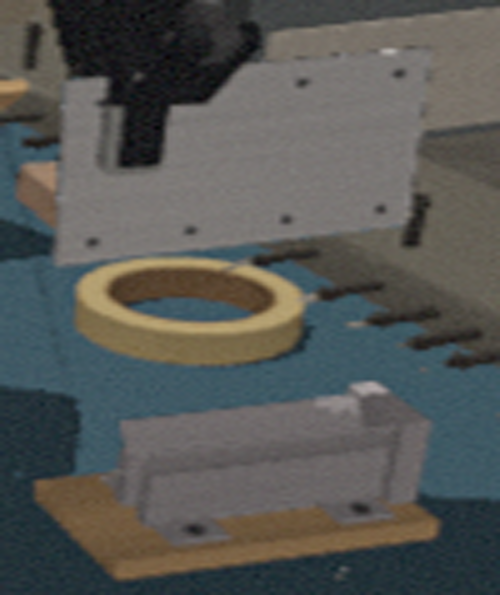

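```bash
cat > f3.py <<'E'
from rk import *
import json
k14={a:np.array(b) for a,b in json.load(open('k14.json')).items()}
def cx(a): a=np.array(a,float)+.5; return np.c_[a[:,0]/5-.5+270,a[:,1]/4.6-.5+195]
L=np.array([(-.0675,-.04,.012),(-.0675,.04,.012),(-.045,.005,.012),(-.045,-.005,.012)])
px=cx([(56,50),(462,52),(284,156),(230,155)])
E
python3 - <<'E'
from f3 import *
from f2 import tR,kt
# yaw also from side edges: left (65,430) right far (448,400) on base edges
p,r=fit(RK,[('wrist',k14,L,px)]); print(p[:2],np.degrees(p[2]),r.round(1).tolist())
p,r=fit(RK,[('wrist',k14,L,px),('top',kt,tR[0],tR[1])]); print(p[:2],np.degrees(p[2]),r.round(1).tolist())
for q in (p,RK):
  print(P('wrist',W(q,[(-.02,-.04,.012),(.0,-.04,.012),(-.02,.04,.012),(0,.04,.012)]),k14).round(1).tolist())
print('edge obs',cx([(61,250),(66,430),(458,200),(445,480)]).round(1).tolist())
# plate near bottom corner: in tool frame solve along plate plane
pos,Rr,_=cur()
for xx in(.018,.020,.022,.024,.026):
  for zb in (.068,): print(xx,P('wrist',[pos+Rr.apply([xx,0,.006+zb])],k14).round(1).tolist(), end=' ')
print(cx([(262,188)]))
for zb in (.06,.064,.068,.072): print(zb,P('wrist',[pos+Rr.apply([.022,0,.006+zb])],k14).round(1).tolist(), end=' ')
E
```

```text
[ 0.5701449  -0.19447055] -7.543590683742409 [[-0.5, 0.2], [0.3, 0.4], [-0.2, -0.4], [0.5, -0.2]]
[ 0.5703534  -0.19398551] -7.134154626220853 [[-0.5, 0.7], [0.3, 0.3], [-0.0, -0.3], [0.6, -0.1], [0.6, 0.9], [-0.2, 0.2], [0.4, -0.1], [0.1, 0.5]]
[[281.9, 252.0], [282.6, 270.3], [360.8, 252.1], [360.2, 270.3]]
[[282.5, 249.7], [283.2, 268.0], [361.6, 249.8], [360.9, 268.2]]
edge obs [[281.8, 249.0], [282.8, 288.1], [361.2, 238.1], [358.6, 299.0]]
0.018 [[322.2, 241.4]] 0.02 [[322.2, 237.9]] 0.022 [[322.2, 234.4]] 0.024 [[322.2, 230.9]] 0.026 [[322.2, 227.3]] [[322.         235.47826087]]
0.06 [[322.1, 239.0]] 0.064 [[322.2, 236.6]] 0.068 [[322.2, 234.4]] 0.072 [[322.2, 232.2]]
```

```bash
sed -i 's/^RK=.*/RK=[.570,-.194,np.radians(-7.2)]; ry=-7.2/' rk.py; python3 - <<'E'
from rk import *
R=tool(180+ry,0); turn(R); print(state()['tcp_pos'],state()['eef_rot'])
shift(W(RK,[[-.068,0,.145]])[0],R)
E
```

```text
turn units [-0.009 -0.072 -0.003]
[ 0.50603418 -0.18462325  0.24639474] [-179.94437592   -0.43367537  172.7814835 ]
shift units [ 0.112 -0.043  3.38 ] rows>= 4
```

Emit:
move_arm --pt "0.1 -0.04 0.3 0 -0.07 0 0" --pt "0 0 0.5 0 0 0 0" --pt "0 0 0.6 0 0 0 0" --pt "0 0 0.6 0 0 0 0" --pt "0 0 0.6 0 0 0 0" --pt "0 0 0.5 0 0 0 0" --pt "0 0 0.25 0 0 0 0" --pt "0 0 0 0 0 0 0"

```text
clock: 17.68
tcp_pos: [0.5019, -0.1851, 0.1442]
eef_rot: [180.0, -0.2, 172.8]
ft_force: [-0.4, -0.9, -0.8]
gripper_width: 0.0042
```

Emit:
move_arm --pt "0 0 0 0 0 0 0" --pt "0 0 0 0 0 0 0" --pt "0 0 0 0 0 0 0" --pt "0 0 0 0 0 0 0"

```text
clock: 18.02
tcp_pos: [0.5033, -0.1859, 0.1468]
eef_rot: [-179.9, 0.1, 172.8]
ft_force: [-0.1, 0.4, -1.7]
gripper_width: 0.004
```

```bash
python3 - <<'E'
from rk import *
R=tool(180+ry,0); turn(R); print(state()['tcp_pos'],state()['eef_rot'],state()['ft_force'])
shift(W(RK,[[-.068,0,.116]])[0],R)
k=calibration('wrist'); snap('wrist','w18'); snap('scene','s18'); snap('top','t18')
print(P('wrist',W(RK,[(-.0675,-.04,.012),(-.0675,.04,.012),(-.045,.005,.012),(-.045,-.005,.012)]),k).round(1).tolist())
a=cv2.imread('pics/w18.png')
cv2.imwrite('pics/c18.png',cv2.resize(a[195:345,260:385],None,fx=4.5,fy=4,interpolation=cv2.INTER_CUBIC))
a=cv2.imread('pics/s18.png')
cv2.imwrite('pics/c19.png',cv2.resize(a[220:370,350:470],None,fx=5,fy=4,interpolation=cv2.INTER_CUBIC))
E
```

```text
turn units [-0.017  0.015 -0.003]
[ 0.50334155 -0.18587609  0.1468112 ] [-1.79896526e+02  8.89292977e-02  1.72782968e+02] [-0.10999797  0.43959761 -1.74733719]
shift units [0.028 0.01  1.027] rows>= 2
[[267.8, 237.5], [378.9, 237.7], [330.1, 266.7], [316.5, 266.7]]
```

View pics/c18.png

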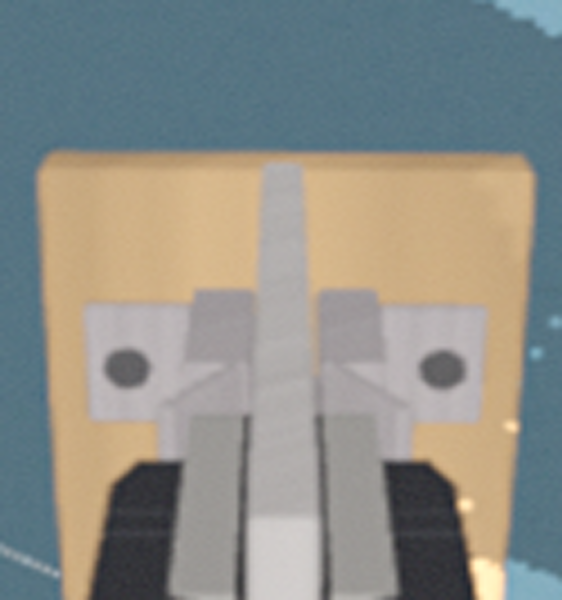

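View pics/c19.png

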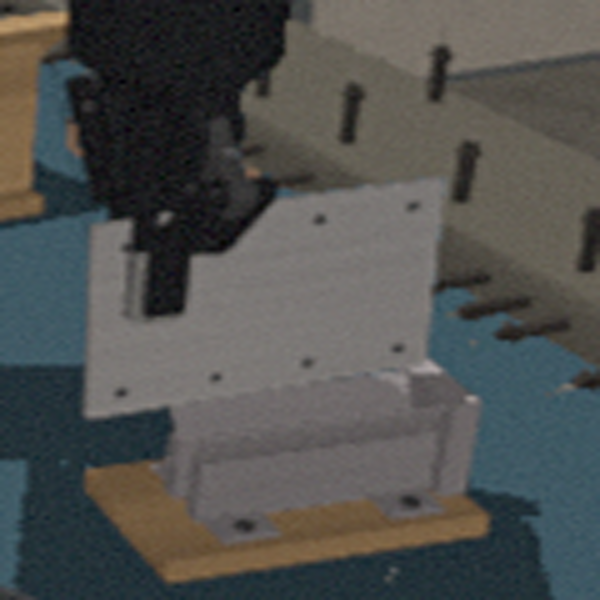

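Emit:
move_arm --pt "0.02 0.02 0.15 0 0 0 0" --pt "0 0 0.2 0 0 0 0" --pt "0 0 0.2 0 0 0 0" --pt "0 0 0.2 0 0 0 0" --pt "0 0 0.2 0 0 0 0" --pt "0 0 0.1 0 0 0 0" --pt "0 0 0 0 0 0 0" --pt "0 0 0 0 0 0 0"

```text
clock: 18.83
tcp_pos: [0.5021, -0.1849, 0.1139]
eef_rot: [-180.0, -0.1, 172.8]
ft_force: [0.0, 0.4, -2.3]
gripper_width: 0.0044
```

```bash
python3 - <<'E'
from rk import *
R=tool(180+ry,0); turn(R); print(state()['tcp_pos'],state()['ft_force'],state()['ft_torque'])
shift(W(RK,[[-.068,0,.086]])[0],R)
E
```

```text
turn units [-0.006 -0.01  -0.003]
[ 0.50213691 -0.18485844  0.1139155 ] [ 0.04849507  0.42805768 -2.34406145] [-0.00463782  0.09333207  0.0293396 ]
shift units [-0.016 -0.019  0.931] rows>= 1
```

Emit:
move_arm --pt "0 0 0.1 0 0 0 0" --pt "0 0 0.15 0 0 0 0" --pt "0 0 0.15 0 0 0 0" --pt "0 0 0.15 0 0 0 0" --pt "0 0 0.1 0 0 0 0" --pt "0 0 0.05 0 0 0 0" --pt "0 0 0 0 0 0 0" --pt "0 0 0 0 0 0 0"

```text
clock: 19.5
tcp_pos: [0.5022, -0.1849, 0.0932]
eef_rot: [-180.0, -0.0, 172.8]
ft_force: [-0.3, 0.4, -2.5]
gripper_width: 0.0042
```

```bash
python3 - <<'E'
from rk import *
print(state()['tcp_pos'],state()['ft_force'],state()['ft_torque'])
E
```

```text
[ 0.50223687 -0.18492147  0.09321298] [-0.30382539  0.44771969 -2.48315037] [ 0.01190233  0.08285337 -0.0488004 ]
```

Plate bottom should be ~7 mm above the floor. Push forward to the stop here, gently.

Emit:
move_arm --pt "0 0 0.05 0 0 0 0" --pt "0 0 0.05 0 0 0 0" --pt "-0.05 0 0 0 0 0 0" --pt "-0.05 0 0 0 0 0 0" --pt "0 0 0 0 0 0 0" --pt "0 0 0 0 0 0 0"

```text
clock: 20.0
tcp_pos: [0.5055, -0.1854, 0.0904]
eef_rot: [-179.9, 0.0, 172.8]
ft_force: [-0.2, -0.8, -2.3]
gripper_width: 0.0042
```

Emit:
move_arm --pt "-0.04 0 0 0 0 0 0" --pt "0 0 0 0 0 0 0" --pt "-0.04 0 0 0 0 0 0" --pt "0 0 0 0 0 0 0" --pt "0 0 0 0 0 0 0"

```text
clock: 20.42
tcp_pos: [0.5066, -0.1852, 0.0902]
eef_rot: [-180.0, -0.2, 172.8]
ft_force: [-3.2, -0.2, -0.3]
gripper_width: 0.004
```

Emit:
move_arm --pt "0.02 0 0.05 0 0 0 0" --pt "0 0 0 0 0 0 0" --pt "0 0 0.05 0 0 0 0" --pt "0 0 0 0 0 0 0" --pt "0 0 0.03 0 0 0 0" --pt "0 0 0 0 0 0 0" --pt "0 0 0 0 0 0 0"

```text
clock: 21.0
tcp_pos: [0.5066, -0.1853, 0.0873]
eef_rot: [-180.0, -0.1, 172.8]
ft_force: [-5.1, 1.6, 8.2]
gripper_width: 0.004
```

```bash
python3 - <<'E'
from rk import *
print(state()['tcp_pos'],state()['ft_force'],state()['ft_torque'])
E
```

```text
[ 0.50664754 -0.18534654  0.08730265] [-5.10422528  1.56955907  8.16071593] [ 0.21642925  0.99648942 -0.00460756]
```

```bash
python3 - <<'E'
from rk import *
snap('wrist','w20'); snap('scene','s20')
a=cv2.imread('pics/s20.png')
cv2.imwrite('pics/c20.png',cv2.resize(a[240:370,350:470],None,fx=6,fy=4.5,interpolation=cv2.INTER_CUBIC))
E
```

View pics/c20.png

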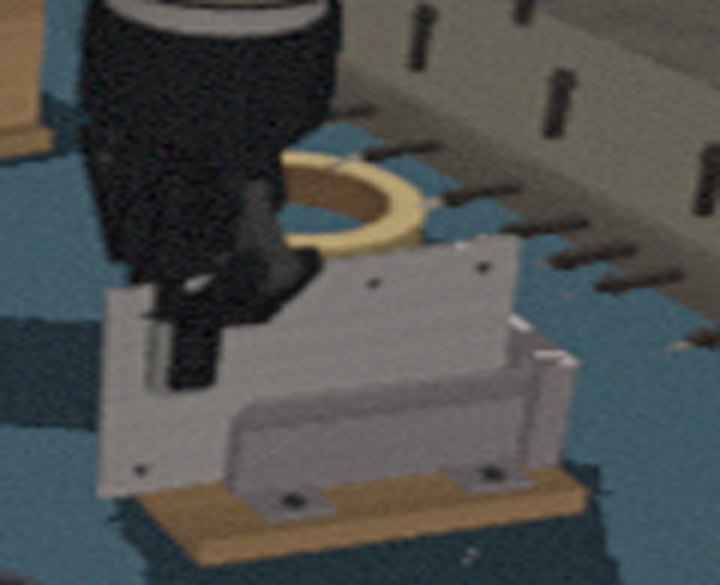

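View pics/w20.png

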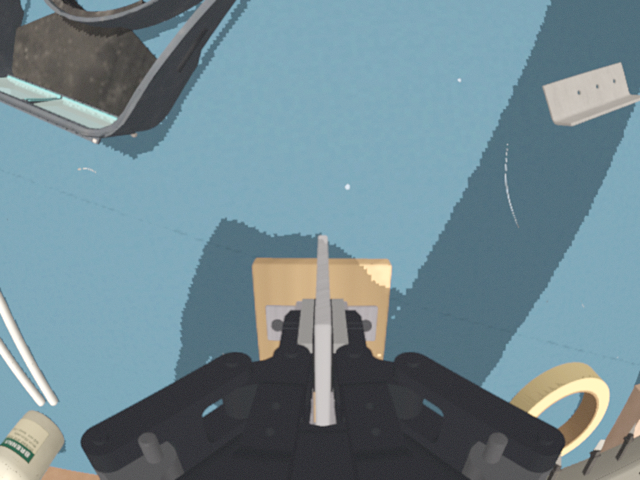

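Emit:
move_arm --pt "0 0 -0.03 0 0 0 0" --pt "0 0 0 0 0 0 5" --pt "0 0 0 0 0 0 15" --pt "0 0 0 0 0 0 30" --pt "0 0 0 0 0 0 50" --pt "0 0 0 0 0 0 60" --pt "0 0 0 0 0 0 60" --pt "0 0 0 0 0 0 60"

```text
clock: 21.77
tcp_pos: [0.5073, -0.1857, 0.0874]
eef_rot: [-179.9, 0.0, 172.8]
ft_force: [0.6, 0.8, 0.6]
gripper_width: 0.0513
```

```bash
python3 - <<'E'
from rk import *
print(state()['tcp_pos'],state()['ft_force'],state()['gripper_width'])
snap('wrist','w21')
E
```

```text
[ 0.50734277 -0.1856898   0.08737008] [0.63560726 0.76490038 0.62785863] 0.051315171273715154
```

View pics/w21.png

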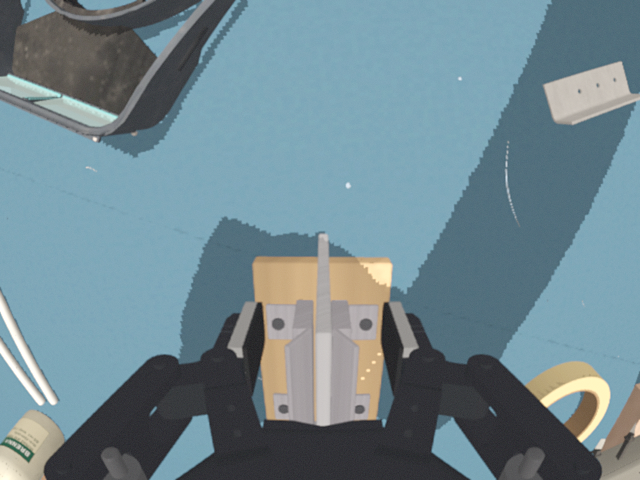

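Plate stays upright, in the slot. Retreat straight up, then check.

Emit:
move_arm --pt "0 0 -0.3 0 0 0 60" --pt "0 0 -0.5 0 0 0 60" --pt "0 0 -0.7 0 0 0 60" --pt "0 0 -0.8 0 0 0 60" --pt "0 0 -0.8 0 0 0 60" --pt "0 0 -0.8 0 0 0 60" --pt "0 0 -0.6 0 0 0 60" --pt "0 0 -0.3 0 0 0 60"

```text
clock: 22.48
tcp_pos: [0.5081, -0.186, 0.2346]
eef_rot: [-179.8, 0.3, 172.8]
ft_force: [0.3, 0.4, 0.3]
gripper_width: 0.0513
```

Emit:
move_arm --pt "0.5 0 0 0 0 0 60" --pt "0.5 0 0 0 0 0 60" --pt "0.3 0 0 0 0 0 60" --pt "0 0 0 0 0 0 60" --pt "0 0 0 0 0 0 60" --pt "0 0 0 0 0 0 60" --pt "0 0 0 0 0 0 60" --pt "0 0 0 0 0 0 60"

```text
clock: 23.15
tcp_pos: [0.469, -0.1808, 0.2312]
eef_rot: [-179.9, -0.0, 172.8]
ft_force: [0.8, 0.3, 0.7]
gripper_width: 0.0512
```

```bash
python3 - <<'E'
from rk import *
k=calibration('wrist'); snap('wrist','w22'); snap('scene','s22')
L=[(-.085,y,z) for y in(-.0025,.0025) for z in(.112,)]+[(.055,y,.112) for y in(-.0025,.0025)]+[(-.0675,-.04,.012),(-.0675,.04,.012),(-.085,0,.012)]
print(P('wrist',W(RK,L),k).round(1).tolist())
a=cv2.imread('pics/w22.png'); cv2.imwrite('pics/c22.png',cv2.resize(a[190:390,240:400],None,fx=4,fy=3,interpolation=cv2.INTER_CUBIC))
a=cv2.imread('pics/s22.png'); cv2.imwrite('pics/c23.png',cv2.resize(a[240:370,350:470],None,fx=6,fy=4.5,interpolation=cv2.INTER_CUBIC))
for q in ['masking_tape','angle_clip','mallet','plate_center']: print(q,[np.round(d['at'],3).tolist() for d in models.recognise('scene',q)][:1])
E
```

```text
[[318.4, 268.4], [325.6, 268.5], [319.1, 414.9], [324.8, 414.9], [280.8, 245.1], [363.8, 245.3], [322.3, 227.7]]
masking_tape [[0.668, 0.002, 0.018]]
angle_clip [[0.416, -0.003, 0.001]]
mallet [[0.612, 0.47, 0.028]]
plate_center [[0.538, -0.193, 0.077]]
```

View pics/c22.png

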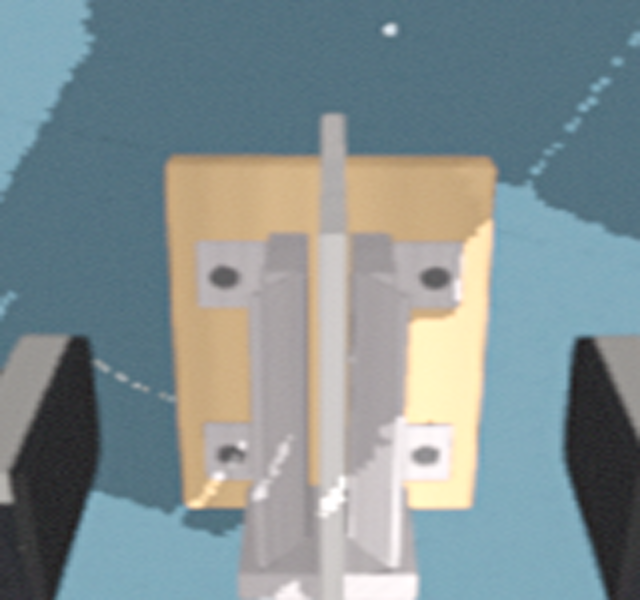

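View pics/c23.png

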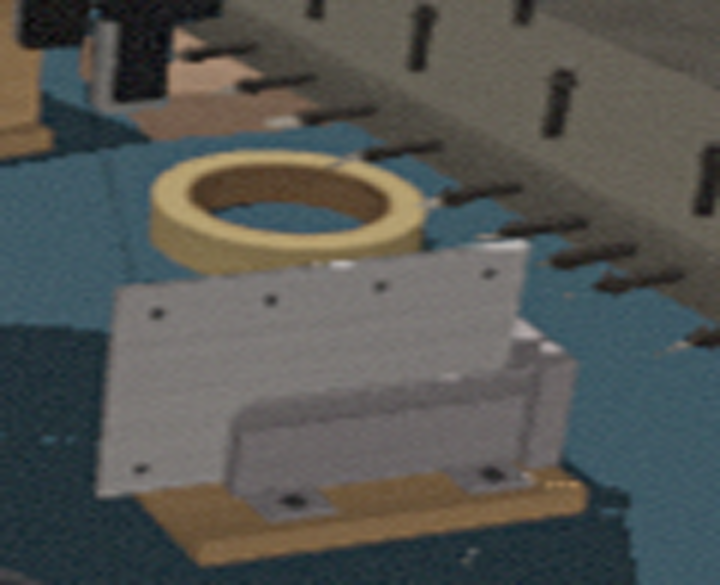

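```bash
python3 - <<'E'
from h import *
print(workorder.hand_in(), state()['clock'])
E
```

```text
the job is handed in; nothing more can be done
the job is handed in; nothing more can be done
```

The plate stands in the rack's slot, released, and the job is handed in. No verdict came back. The last clock reading before hand-in was about 23 s of the 69 s allowed.

**What I did:** I pushed the plate along the ledge with the closed fingertips until its centre was at about y = -73 mm in the stand's frame. I gripped the overhanging end at 80 N, lifted it clear and turned it upright over the rack. I lowered it until about 6 mm above the base and moved it forward until it touched the stop (about 3 N). I then set it down on the base (about 10 N), opened the fingers and backed away upwards.

**Last checks:**
- **Position:** The plate's near end, top and bottom, was within about 1 pixel (1–2 mm) of its home position in the wrist view. It looked upright and in line with the slot.
- **Release:** The fingers were clear of the plate, and the wrist force was only noise.
- **Bystanders:** The tape, clip and mallet were found within about 11 mm of their first readings, mostly within 5 mm. That spread is the network's own error; nothing touched them.

**What disagreed:**
- Wrist pictures taken while the arm was still ringing put the stand about 6 mm off. I took settled ones and used those.
- The network found no plate in the first scene picture, and it was off while the arm hid the plate in the top view. I relied on my own corner fits instead.
- The gripper read 4 mm on the 5 mm plate.

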